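# Hold a microscope guide rod against the sprung stop for clamping

### The arm

A 6-joint arm with a two-finger parallel gripper is mounted at the origin on the work surface. World frame = base frame: x ahead of the robot, y to its left, z up, the work surface at z = 0. Lengths are in m, angles in rad, forces in N, time in s.
With the tool pointing down it reaches from about 0.325 to 0.775 m from the base axis. Payload 5.5 kg.
Tool frame: the origin (TCP) lies on the centre line of the jaws, within the pads' length; the fingertips stand tip_extent ahead of it and the grasp point (between the pads) lies 5 mm behind it (tip_extent is the distance from the TCP to the fingertips, in m); x points along the fingers, y is the direction in which the jaws open and shut, and the axes are right-handed (so a half turn about x gives the same grasp; the last joint's range is limited). The gripper opens to 88 mm and grips with 3 to 60 N. Pads are 20 mm wide; open, the fingers measure 115 mm over their backs; the gripper's body (75 mm by 178 mm) begins 61 mm behind the grasp point.
Start: joints at [1.219, 0.091, 1.231, -0, 1.82, -0.057], TCP at [0.174, 0.574, 0.206] pointing down, gripper open.
Joint ranges: [-2.87, 2.87], [-0.86, 2.18], [0.17, 2.46], [-1.51, 4.65], [0.06, 2.69], [-2.65, 2.65]. Speed limits (rad/s): [2.57, 2.57, 3.01, 3.14, 3.14, 3.14].

### API

Orientations are given as a rotation vector (axis times angle).
In Python, from bench import read_state, get_image, close_job, tip_extent gives the robot as it stands. The module is installed in compiled form; this text tells all that it offers.
- The arm moves only by the shell command python3 -m handwheel 'ROWS' [OPENING] [FORCE]. ROWS is JSON, a list of rows, each an object with "delta_pos": the shift along the tool's x, y, z in cm, a list of three; "dr": the turn, a rotation vector about the tool's x, y, z in degrees, a list of three. In form: [{"delta_pos": [tx, ty, tz], "dr": [wx, wy, wz]}, ...]. A call has exactly 10 rows; each row shifts and turns the commanded pose from where the row before left it, along the tool's axes as they then stand; what a row does not reach is not made up. A row lasts 1/12 s, in which the tool goes at most 41.7 mm and 7.16 degrees, less where a joint would pass 70% of its speed; a pose out of reach is approached as far as the arm can. A call with a gripper value outside its range is refused whole. OPENING is the opening, from 0 (shut) to 1 (fully open), set as the call begins (- or left out, the last holds). The fingers move at their own pace and stop on an object; FORCE is the grip in N (left out, the last holds). Time passes only in rows, so rows that do not move let the fingers close, or fill a call up. It gives the time, the measured TCP pose, the force and the opening at its end, in the units of the state.
- read_state(): the state, without advancing time (a new reading comes with each control period).
- get_image(name): name is "side" or "top" or "wrist"; returns a dict with "pixels" (400x640x3 uint8, red, green, blue), "intrinsics" (3x3 intrinsics, pixels), "world_from_camera" (4x4, takes a point from camera to world coordinates). Camera axes: x right, y down, z forward; pixel columns grow to the right and rows downward; lengths in m; the calibration is good to about 2 mm. A picture is of the moment at which its call begins. There is no depth.
- close_job(): hands the job in, once; it reports no verdict.
The state is a dict: "t": time; "joints": joint angles; "qvel": joint speeds; "tau": joint torques, N m; "position": TCP position; "tcp_rot": TCP orientation; "force": force on the tool from outside, world axes, zero at the start; "ft_torque": the same for the moment, N m; "gripper_width": opening from 0.0 (shut) to 1.0 (fully open).
Only numpy, scipy, OpenCV 4.12 (cv2) and the standard library are available. Lean on these libraries where they do the work, as an engineer would, in place of code of your own. Each camera call takes 0.05 s, during which the arm holds its last target.

### The job

Take the steel microscope guide rod from its wooden rest and push it straight down past the red sprung jaw until it sits fully in both fork clips of the cradle, its brass nose towards the white stop pad but not yet touching it. Then slide it along the clips so that the nose presses the pad in with a steady 10 N or so (the green ring on the plunger half swallowed by the blue housing; never push the plunger to its end), and finish like that, still gripping and pressing, so that a colleague can tighten the clamp. Leave the objective, the jar and the screwdriver where they are.

Things in the scene. Friction and masses are not known exactly. Their poses are not given: they have to be found in the camera images.
- rod: Loose steel rod, 14 mm diameter, 200 mm long, about 0.2 kg; the last 14 mm of one end is brass (the nose); a black sleeve, 18 mm diameter, 40 mm long, round its middle is the place to grip. Origin on the axis at the middle; x along the rod to the brass nose (y and z turn as it rolls). At the start it lies level in the rest, axis 40 mm above the bench.
- rod_nose (a point): Tip of the rod's brass nose, on the axis, 100 mm along x from the rod's origin.
- rest: Fixed wooden rest: base 160 x 60 x 8 mm with two notched posts (18 mm long in x, 36 mm wide, 41 mm high, centred at x = -60 and +60 mm) in which the rod lies along the rest's x. Origin under the base's centre, z up.
- cradle: Fixed cradle, grey base 280 x 70 x 10 mm, origin under its centre on the bench, z up, x towards the blue stop housing (36 mm wide, 70 mm high, front face at x = +95 mm). A seated rod's axis runs along x at y = 0, z = 50 mm. Lower the rod with its middle near x = -55 mm: it spans both clips, clear of the pad. Between the clips (x = -90 to +15 mm) only the base lies under the rod.
- plain_clip (a point): Centre of the plain black fork clip, on the seated rod's axis (cradle x = -100, y = 0, z = 50 mm). Both clips are 20 mm long in x; slots 17 mm wide, floor at z = 43 mm, flared mouths about 38 mm wide, prongs up to z = 81 mm.
- jaw_clip (a point): Centre of the fork clip with the red jaw, on the seated rod's axis (cradle x = +25, y = 0, z = 50 mm). Its -y prong is as the plain clip's; on +y the jaw's hinge posts stand at y = +18 to +28 mm up to z = 83 mm.
- jaw (a joint): Red sprung jaw of the jaw clip, hinged along the cradle's x at y = +20, z = 80 mm; it hangs at 45 degrees into the slot, tip near y = +3, z = 62 mm. In rad: 0 closed (tip over the slot), grows as the rod coming down pushes it outwards (about 0.35 as the rod passes), then springs back to 0 over the seated rod. A few newtons open it from above; from below it does not open.
- stop_pad: White round pad, 24 mm diameter, on a sprung plunger that slides along the cradle's x into the blue housing. Origin at the centre of the face that the rod meets: cradle x = +63 mm when out, y = 0, z = 50 mm; +87 mm when pushed to its end. The spring gives 3 N at +63 mm and 0.6 N more per mm: 10 N at +74.7 mm, where the 9 mm green ring on the shaft is half in the housing.
- objective: Bystander: aluminium microscope objective lens standing on the bench, 25 mm diameter, 42 mm high, origin under its centre.
- jar: Bystander: closed amber jar with blue cap, 36 mm diameter, 55 mm high, origin under its centre.
- driver: Bystander: screwdriver lying on the bench, 170 mm long.
There are look-alikes about, which are no part of the job. There is more than one size of the rod; the one meant has the size given above.

How it is judged:
On the way, in this order (a step that is already met when the one before it is completed fails the run):
1. the rod, over the clips, pushes the jaw aside from above (value of joint jaw above 0.12 rad and z of rod in the frame of cradle between 0.054 and 0.1 m and angle between the x axis of rod and the x axis of cradle, either way round below 0.12 rad), for 0.02 s.
2. the rod sits in both clips under the closed jaw, not yet touching the stop pad (z of rod in the frame of cradle between 0.046 and 0.0535 m and y of rod in the frame of cradle between -0.004 and 0.004 m and angle between the x axis of rod and the x axis of cradle, either way round below 0.06 rad and value of joint jaw below 0.1 rad and x of rod_nose in the frame of cradle above 0.035 m and contact force between rod and stop_pad below 0.1 N and x of stop_pad in the frame of cradle below 0.065 m), for 0.2 s.
At the end, for the whole second after the job is handed in: The rod lies in both clips (its middle within 4 mm of the clip centre line in y and z, +3.5 mm at most in height, within 0.06 rad of the cradle's axis) under the closed jaw (below 0.1 rad), brass nose on the stop pad, pressing it with 7 to 13 N, still, and gripped by the fingers (z of rod in the frame of cradle between 0.046 and 0.0535 m and y of rod in the frame of cradle between -0.004 and 0.004 m and angle between the x axis of rod and the x axis of cradle, either way round below 0.06 rad and value of joint jaw below 0.1 rad and x of rod_nose in the frame of cradle above 0.035 m and contact force between rod and stop_pad between 7 and 13 N and contact force between the fingers and rod above 2 N and distance between rod_nose and stop_pad below 0.01 m and linear speed of rod below 0.01 m/s); the arm keeps its last pose, push and grip.
It fails at once if the objective lens is moved more than 15 mm (distance of objective from where it was at the start of the episode above 0.015 m).
It fails at once if the amber jar is moved more than 15 mm (distance of jar from where it was at the start of the episode above 0.015 m).
It fails at once if the screwdriver is moved more than 15 mm (distance of driver from where it was at the start of the episode above 0.015 m).
It fails at once if the plunger is pushed to its end (beyond 22.5 mm) (x of stop_pad in the frame of cradle above 0.0855 m).
It also fails if it takes over 54 s, if anything falls off the work surface, if the arm or the gripper's body presses on something with over 40 N, if the wrist force passes 120 N, or if a joint passes its speed limit or range.

## Working session

There is one attempt and no reset: what is moved stays moved. The work goes in short steps, Python scripts to look and compute and a shell command to move; the robot and the scene stay as the last step left them, time stands still between calls to the robot, and variables do not carry over. Pictures are saved under pics/ and viewed, and the job is handed in when it is done.

```bash
mkdir -p pics
cat > h.py <<'E'
import numpy as np, cv2
from bench import *
from scipy.spatial.transform import Rotation as R
def save(name,fn,crop=None,scale=1):
    d=get_image(name); im=d['pixels'][:,:,::-1].copy()
    np.savez('pics/'+fn+'.npz',**{k:np.array(v) for k,v in d.items()})
    show(im,fn,crop,scale); return d
def show(im,fn,crop=None,scale=1):
    if crop: c0,r0,c1,r1=crop; im=im[r0:r1,c0:c1]
    if scale!=1: im=cv2.resize(im,None,fx=scale,fy=scale,interpolation=cv2.INTER_CUBIC)
    cv2.imwrite('pics/'+fn+'.png',im)
def load(fn): return dict(np.load('pics/'+fn+'.npz'))
def ray(d,u,v):
    K=np.array(d['intrinsics']);T=np.array(d['world_from_camera'])
    r=T[:3,:3]@np.linalg.inv(K)@np.array([u,v,1.]); return T[:3,3],r/np.linalg.norm(r)
def plane(d,u,v,z):
    o,r=ray(d,u,v); return o+r*(z-o[2])/r[2]
def tri(L):
    A=np.zeros((3,3));b=np.zeros(3)
    for d,u,v in L:
        o,r=ray(d,u,v);P=np.eye(3)-np.outer(r,r);A+=P;b+=P@o
    p=np.linalg.solve(A,b)
    return p,[np.linalg.norm((np.eye(3)-np.outer(ray(*l)[1],ray(*l)[1]))@(p-ray(*l)[0])) for l in L]
def proj(d,p):
    T=np.linalg.inv(np.array(d['world_from_camera']));q=np.array(d['intrinsics'])@(T[:3,:3]@p+T[:3,3]);return q[:2]/q[2]
E
python3 - <<'E'
from h import *
np.set_printoptions(precision=4,suppress=True)
s=read_state();print(s,tip_extent)
for n in('side','top','wrist'):
    d=save(n,n+'0');print(n,np.array(d['world_from_camera']),np.array(d['intrinsics'])[0])
print(R.from_rotvec(s['tcp_rot']).as_matrix())
E
```

```text
{'t': 0.0, 'joints': array([ 1.2192,  0.0918,  1.2318,  0.    ,  1.8198, -0.0567]), 'qvel': array([-0.0007,  0.0005,  0.0004,  0.0004,  0.0001,  0.001 ]), 'tau': array([ -0.0004, -44.6442, -40.6453,   0.0701,   0.0289,  -0.0001]), 'position': array([0.1743, 0.5738, 0.2054]), 'tcp_rot': array([ 0.23  ,  1.5588, -0.2328]), 'force': array([-0.1749, -0.9933,  0.3596]), 'ft_torque': array([0.0338, 0.0354, 0.0286]), 'gripper_width': 0.9957104493465591} 0.014
side [[ 0.7142 -0.4212  0.5591 -0.0887]
 [-0.6999 -0.4362  0.5656 -0.6794]
 [ 0.0056 -0.7952 -0.6063  0.7835]
 [ 0.      0.      0.      1.    ]] [485.6454   0.     328.1875]
top [[-0.0282 -0.9954  0.0913  0.5052]
 [-0.9996  0.0275 -0.0087 -0.0038]
 [ 0.0061 -0.0915 -0.9958  0.9187]
 [ 0.      0.      0.      1.    ]] [375.1158   0.     315.3167]
wrist [[ 0.2909  0.915   0.2795  0.0972]
 [ 0.9568 -0.2779 -0.0858  0.5967]
 [-0.0008  0.2924 -0.9563  0.3843]
 [ 0.      0.      0.      1.    ]] [282.6944   0.     319.1483]
[[-0.0006  0.2906  0.9569]
 [-0.0017  0.9569 -0.2906]
 [-1.     -0.0018 -0.0001]]
```

View pics/side0.png

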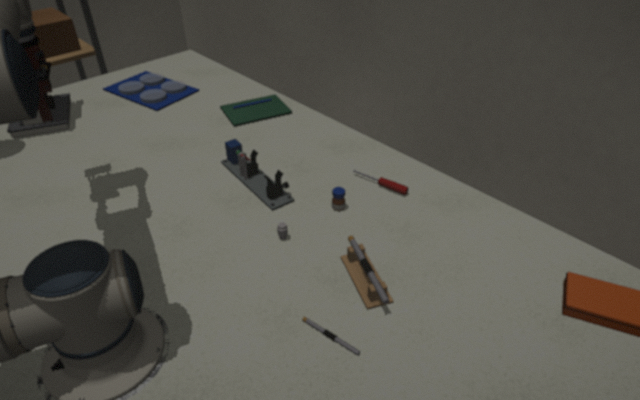

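View pics/top0.png

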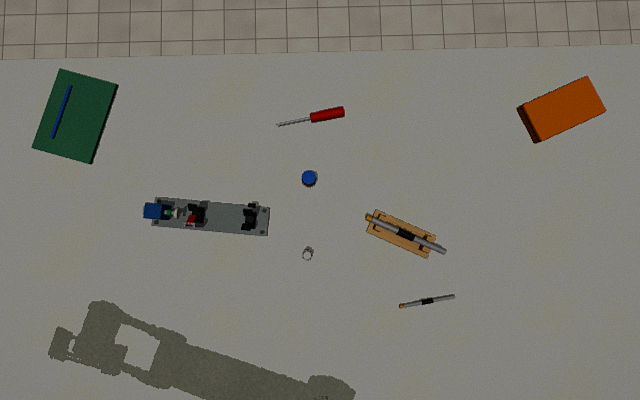

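View pics/wrist0.png

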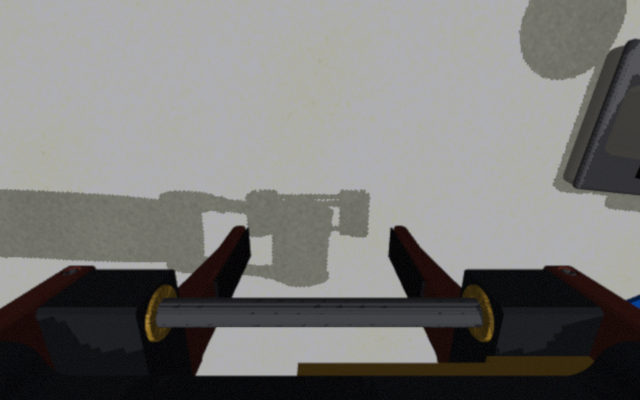

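The side view shows a rod in the wooden rest at (367,267), a small loose rod at (330,335), the cradle at (257,175), the objective at (282,230), the jar at (339,197) and the driver at (380,182). In the top view the rest rod is at (405,234) with its brass end at (368,216). The loose rod is at (428,301) and the cradle at (210,215), with the stop housing on the left.

Rod candidates, top view:
- Rod in the rest at (405,234).
- Loose rod at (428,301), which looks thinner and shorter.

I'll check the choice in close crops and measure lengths.

Run:
```python
from h import *
t=load('top0');s=load('side0')
show(t['pixels'][:,:,::-1],'c_rest',(350,195,470,315),5)
show(t['pixels'][:,:,::-1],'c_cr',(135,185,285,245),5)
show(s['pixels'][:,:,::-1],'c_srest',(300,225,400,315),6)
show(s['pixels'][:,:,::-1],'c_scr',(215,130,305,215),6)
```

```text
(no output)
```

View pics/c_rest.png

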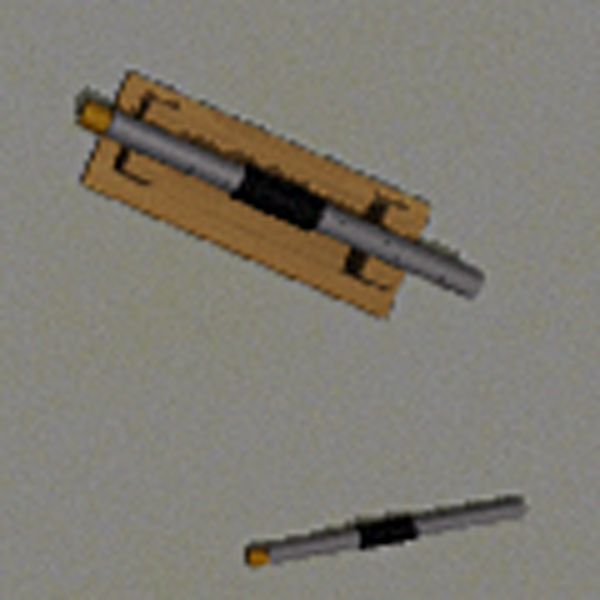

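View pics/c_cr.png

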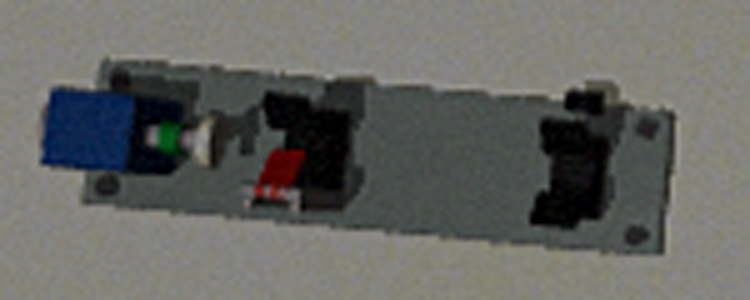

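View pics/c_srest.png

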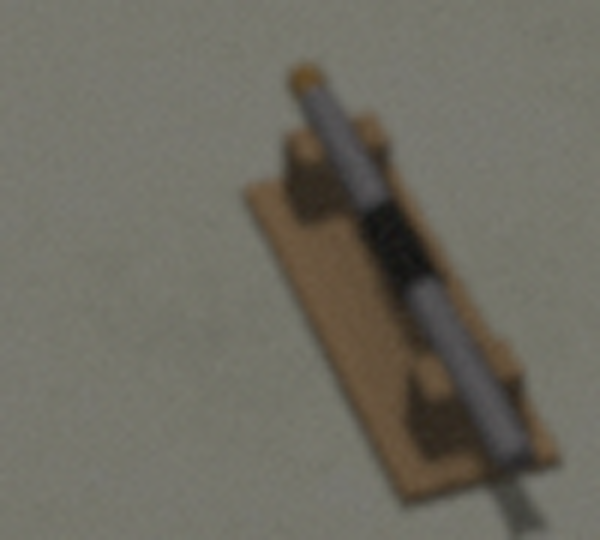

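View pics/c_scr.png

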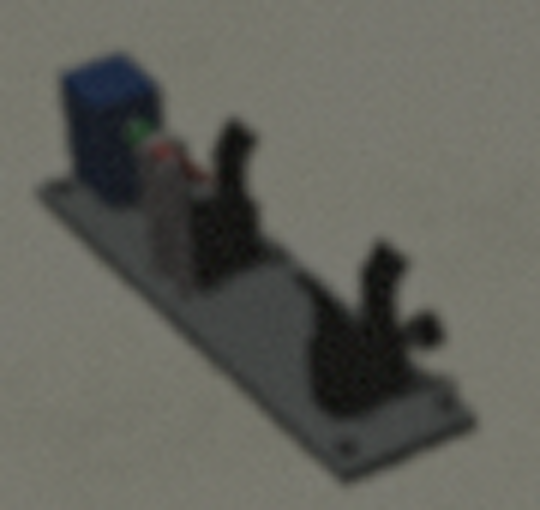

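The crop settles it: the large rod in the rest is about twice as thick as the loose one, with its brass nose at upper left, top view ≈(369,218). On the cradle, the housing is at image left and the red jaw's posts are on the lower side, so cradle +y is about world −X. Next I'll measure with masks and both views.

```bash
cat > m.py <<'E'
from h import *
np.set_printoptions(precision=4,suppress=True)
t=load('top0');s=load('side0')
def comp(d,lo,hi,box):
    im=d['pixels'][:,:,::-1].copy();hsv=cv2.cvtColor(im,cv2.COLOR_BGR2HSV)
    m=cv2.inRange(hsv,np.array(lo),np.array(hi));k=np.zeros_like(m);c0,r0,c1,r1=box;k[r0:r1,c0:c1]=m[r0:r1,c0:c1];return k
def cen(m):
    n,l,st,c=cv2.connectedComponentsWithStats(m);i=1+np.argmax(st[1:,4]);return c[i],st[i,4],l==i
# sleeve
r={}
for nm,d,box in(('top',t,(390,222,420,246)),('side',s,(352,252,382,280))):
    g=cv2.cvtColor(d['pixels'],cv2.COLOR_RGB2GRAY);k=np.zeros_like(g);c0,r0,c1,r1=box;k[r0:r1,c0:c1]=(g[r0:r1,c0:c1]<38)*255
    c,a,l=cen(k);print('sleeve',nm,c,a,cv2.minAreaRect(np.argwhere(l)[:,::-1].astype(np.float32)));r['s'+nm]=c
for nm,d,box in(('top',t,(360,208,378,225)),('side',s,(344,232,358,246))):
    k=comp(d,(8,120,60),(30,255,255),box);c,a,l=cen(k);print('brass',nm,c,a);r['b'+nm]=c
print('sleeve',tri([(t,*r['stop']),(s,*r['sside'])]))
print('brass',tri([(t,*r['btop']),(s,*r['bside'])]))
# rod ends by hand
for n,a in(('tail',[(t,445.5,251),(s,385.5,300)]),('nose',[(t,366,216.5),(s,350,236.5)])): print(n,tri(a))
a=plane(t,445.8,251.3,.04);b=plane(t,365.8,216.7,.04);print('len rod',np.linalg.norm(a-b),np.linalg.norm(plane(t,454.8,295.5,.005)-plane(t,399.5,306.3,.005)), np.degrees(np.arctan2(*(b-a)[1::-1])))
for e in r: pass
# cradle corners
def T(p): return (135+p[0]/5,185+p[1]/5)
def S(p): return (215+p[0]/6,130+p[1]/6)
Ct=[T(p) for p in((105,60),(675,110),(663,253),(82,203))]
C=[plane(t,*p,.010) for p in Ct];print(np.array(C),[np.linalg.norm(C[i]-C[i-1]) for i in range(4)])
for i in range(2):
    pass
ctr=np.mean(C,0);x=(C[0]+C[3]-C[1]-C[2]);x[2]=0;x/=np.linalg.norm(x);print('cradle',ctr,np.degrees(np.arctan2(x[1],x[0])))
print('near corners tri', tri([(t,*Ct[2]),(s,*S((345,480)))]),tri([(t,*Ct[1]),(s,*S((475,425)))]),tri([(t,*Ct[3]),(s,*S((38,190)))]))
y=np.array([-x[1],x[0],0])
o=ctr.copy();o[2]=0
for q in((-100,0,81),(25,0,50),(63,0,50),(95,18,70),(95,-18,70),(25,20,80)):
    p=o+x*q[0]/1e3+y*q[1]/1e3;p[2]=q[2]/1e3;print(q,p,'crop top',(proj(t,p)-[135,185])*5,'crop side',(proj(s,p)-[215,130])*6)
E
python3 m.py
```

```text
sleeve top [405.4444 234.037 ] 135 ((405.5, 234.0), (18.17469596862793, 7.716630935668945), 23.96249008178711)
sleeve side [365.4536 265.7216] 97 ((365.7000427246094, 265.9000244140625), (14.758047103881836, 6.7082037925720215), 63.43495178222656)
brass top [369.2727 219.25  ] 44
brass side [350.  237.5] 6
sleeve (array([ 0.4843, -0.2163,  0.0455]), [np.float64(0.001962311073996226), np.float64(0.0019623110739961864)])
brass (array([ 0.5215, -0.1341,  0.049 ]), [np.float64(0.0008653058641893823), np.float64(0.000865305864189333)])
tail (array([ 0.4427, -0.3069,  0.0455]), [np.float64(0.001995045469006861), np.float64(0.001995045469006762)])
nose (array([ 0.5284, -0.1276,  0.0436]), [np.float64(0.0007120509621373412), np.float64(0.0007120509621375358)])
len rod 0.20180102300134586 0.13532414142640206 64.94142197054629
[[0.5912 0.3746 0.01  ]
 [0.5593 0.0989 0.01  ]
 [0.4906 0.1059 0.01  ]
 [0.5224 0.3849 0.01  ]] [np.float64(0.06959972940925518), np.float64(0.2775211350468106), np.float64(0.06906860459621379), np.float64(0.2808479926601895)]
cradle [0.5409 0.2411 0.01  ] 83.4396426936
[... 209 characters left out ...]
0.0014053814354155346)]) (array([0.5232, 0.3848, 0.0086]), [np.float64(0.0010528295229710533), np.float64(0.0010528295229709148)])
(-100, 0, 81) [0.5294 0.1417 0.081 ] crop top [561.749  170.6084] crop side [355.7249 266.2374]
(25, 0, 50) [0.5437 0.2659 0.05  ] crop top [303.9049 148.8088] crop side [211.1653 198.8447]
(63, 0, 50) [0.5481 0.3037 0.05  ] crop top [221.9909 141.6916] crop side [169.2752 163.2072]
(95, 18, 70) [0.5338 0.3375 0.07  ] crop top [130.7385 173.6286] crop side [ 96.4108 110.0036]
(95, -18, 70) [0.5696 0.3334 0.07  ] crop top [140.6031  94.1433] crop side [164.2071  85.6772]
(25, 20, 80) [0.5239 0.2682 0.08  ] crop top [277.7352 191.2235] crop side [166.2412 157.5578]
```

Rod length measures 202 mm at z = 0.04, against 135 mm for the loose one, so the rest rod is the right one. Triangulated heights are 44–46 mm against the 40 mm given, which is within calibration. The cradle base measures about 279 x 69 mm, close to the 280 x 70 given. Now I'll bring the wrist camera over the cradle.

```bash
python3 -m handwheel '[{"delta_pos":[0,-1.2,3.8],"dr":[0,0,0]},{"delta_pos":[0,-1.2,3.8],"dr":[0,0,0]},{"delta_pos":[0,-1.2,3.8],"dr":[0,0,0]},{"delta_pos":[0,-1.2,3.8],"dr":[0,0,0]},{"delta_pos":[0,-1.2,3.8],"dr":[0,0,0]},{"delta_pos":[0,-1.2,3.8],"dr":[0,0,0]},{"delta_pos":[0,-1.2,3.8],"dr":[0,0,0]},{"delta_pos":[0,-1.2,3.8],"dr":[0,0,0]},{"delta_pos":[0,-1.2,3.8],"dr":[0,0,0]},{"delta_pos":[0,-1.2,3.8],"dr":[0,0,0]}]' 1 20
python3 -c "
from h import *
save('wrist','w1')"
```

```text
t: 0.98
position: [0.5044, 0.3474, 0.2061]
tcp_rot: [0.231, 1.559, -0.232]
force: [0.1, -0.3, 0.0]
gripper_width: 1.001
```

View pics/w1.png

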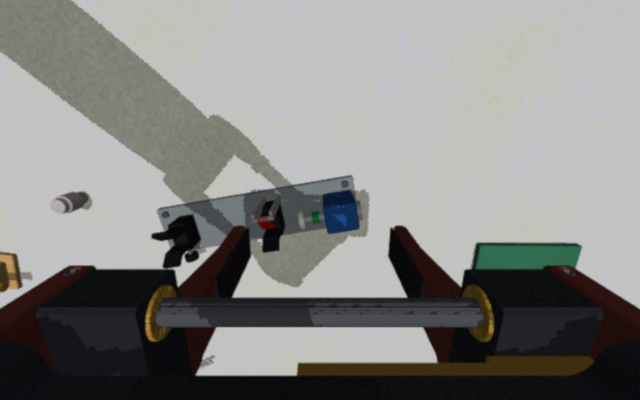

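The cradle spans (160,210)–(355,180) in the wrist view, partly hidden by the left finger. I'll move further out and lower for a second, better view.

```bash
python3 -m handwheel '[{"delta_pos":[1,-1.9,3.1],"dr":[0,0,0]},{"delta_pos":[1,-1.9,3.1],"dr":[0,0,0]},{"delta_pos":[1,-1.9,3.1],"dr":[0,0,0]},{"delta_pos":[1,-1.9,3.1],"dr":[0,0,0]},{"delta_pos":[0,0,0],"dr":[0,0,0]},{"delta_pos":[0,0,0],"dr":[0,0,0]},{"delta_pos":[0,0,0],"dr":[0,0,0]},{"delta_pos":[0,0,0],"dr":[0,0,0]},{"delta_pos":[0,0,0],"dr":[0,0,0]},{"delta_pos":[0,0,0],"dr":[0,0,0]}]' 1 20
python3 -c "
from h import *
save('wrist','w2')
show(load('w2')['pixels'][:,:,::-1],'w2c',(180,80,500,280),2.5)"
```

```text
t: 1.87
position: [0.5991, 0.2414, 0.1673]
tcp_rot: [0.23, 1.558, -0.229]
force: [-0.3, -0.4, 1.2]
gripper_width: 0.998
```

View pics/w2.png

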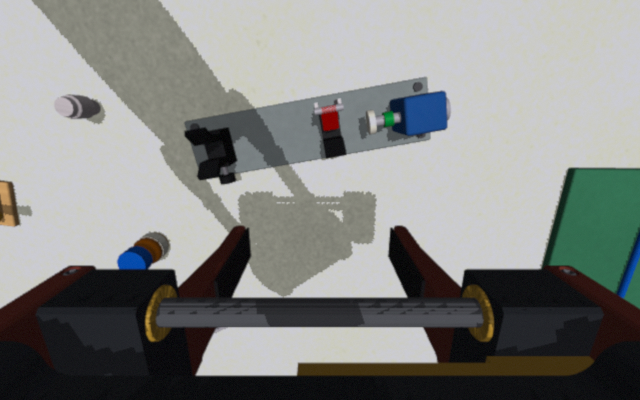

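View pics/w2c.png

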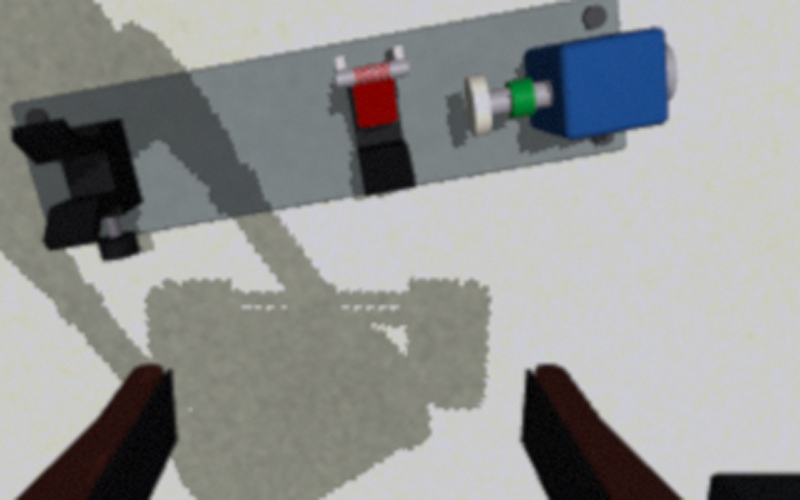

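A clear view of the whole cradle: base corners at (185,122), (427,78) and (430,140), red jaw at (330,119), pad at (370,122), plain clip at (213,152). I'll compute its pose from these.

```bash
cat > m2.py <<'E'
from h import *
np.set_printoptions(precision=4,suppress=True)
w=load('w2');t=load('top0');w1=load('w1')
A,B,C=[plane(w,*p,.010) for p in((184.8,121.6),(427.2,78),(430.4,140))]
print(A,B,C,np.linalg.norm(A-B),np.linalg.norm(B-C))
x=B-A;x/=np.linalg.norm(x);y=np.array([-x[1],x[0],0]);
o=(A+C)/2;o[2]=0
print('cradle w2',o,np.degrees(np.arctan2(x[1],x[0])))
# tri of corners with top/w1
tc=[(135+p[0]/5,185+p[1]/5) for p in((663,253),(82,203),(105,60))]
for a,b in zip(((184.8,121.6),(427.2,78),(430.4,140)),tc): print(tri([(w,*a),(t,*b)]))
for q in((-140,35,10),(140,35,10),(140,-35,10),(-140,-35,10),(-100,0,43),(-90,19,81),(-110,19,81),(-90,-19,81),(25,20,80),(63,0,50),(63,12,50),(63,-12,50),(95,18,70),(95,-18,70),(131,18,70)):
    p=o+x*q[0]/1e3+y*q[1]/1e3;p[2]=q[2]/1e3;print(q,p,'crop w2',(proj(w,p)-[180,80])*2.5,'top',(proj(t,p)-[135,185])*5)
E
python3 m2.py
```

```text
[0.4914 0.112  0.01  ] [0.526  0.3877 0.01  ] [0.594 0.379 0.01 ] 0.27787604884792483 0.06853072991091833
cradle w2 [0.5427 0.2455 0.    ] 82.8537066916971
(array([ 0.4904,  0.1072, -0.0007]), [np.float64(3.609190541893216e-05), np.float64(3.609190541876259e-05)])
(array([ 0.525 ,  0.4079, -0.0441]), [np.float64(0.0016365293247890794), np.float64(0.0016365293247893283)])
(array([0.5924, 0.3765, 0.0111]), [np.float64(0.0024151472514379654), np.float64(0.002415147251437986)])
(-140, 35, 10) [0.4906 0.111  0.01  ] crop w2 [  9.1237 102.8053] top [652.4315 253.3102]
(140, 35, 10) [0.5254 0.3888 0.01  ] crop w2 [620.1407  -7.1704] top [ 74.0105 197.0025]
(140, -35, 10) [0.5948 0.3801 0.01  ] crop w2 [628.5237 151.1479] top [93.7604 52.8911]
(-140, -35, 10) [0.56   0.1023 0.01  ] crop w2 [ 53.0194 248.5611] top [668.1135 108.6792]
(-100, 0, 43) [0.5303 0.1463 0.043 ] crop w2 [ 89.1457 173.3741] top [566.1519 171.095 ]
(-90, 19, 81) [0.5127 0.1586 0.081 ] crop w2 [ 65.3158 132.0564] top [524.2386 209.5187]
(-110, 19, 81) [0.5102 0.1387 0.081 ] crop w2 [ 12.8668 141.3526] top [569.0121 213.8752]
(-90, -19, 81) [0.5504 0.1539 0.081 ] crop w2 [ 93.4557 231.8909] top [534.0181 124.4301]
(25, 20, 80) [0.526  0.2728 0.08  ] crop w2 [373.9899  74.3716] top [267.3625 186.7601]
(63, 0, 50) [0.5505 0.308  0.05  ] crop w2 [471.2575 108.2155] top [212.5542 136.6033]
(63, 12, 50) [0.5386 0.3095 0.05  ] crop w2 [467.7554  77.882 ] top [209.1711 162.4974]
(63, -12, 50) [0.5624 0.3065 0.05  ] crop w2 [474.676  137.8245] top [215.9286 110.7748]
(95, 18, 70) [0.5367 0.342  0.07  ] crop w2 [560.6151  46.642 ] top [120.7694 167.6415]
(95, -18, 70) [0.5724 0.3375 0.07  ] crop w2 [568.1601 144.0027] top [131.48    88.2746]
(131, 18, 70) [0.5411 0.3777 0.07  ] crop w2 [658.537   29.3016] top [ 41.3407 159.9133]
```

The wrist and top poses for the cradle differ by 2 mm in x, 4 mm in y and 0.6° in yaw. I'll settle that later with the rod held above the clips. Next is a view of the rest.

```bash
python3 -m handwheel '[{"delta_pos":[0,-4.1,0.9],"dr":[0,0,0]},{"delta_pos":[0,-4.1,0.9],"dr":[0,0,0]},{"delta_pos":[0,-4.1,0.9],"dr":[0,0,0]},{"delta_pos":[0,-4.1,0.9],"dr":[0,0,0]},{"delta_pos":[0,-4.1,0.9],"dr":[0,0,0]},{"delta_pos":[0,-4.1,0.9],"dr":[0,0,0]},{"delta_pos":[0,-4.1,0.9],"dr":[0,0,0]},{"delta_pos":[0,-4.1,0.9],"dr":[0,0,0]},{"delta_pos":[0,-4.1,0.9],"dr":[0,0,0]},{"delta_pos":[0,-4.1,0.9],"dr":[0,0,0]}]' 1 20
python3 -c "
from h import *
save('wrist','w3')
show(load('w3')['pixels'][:,:,::-1],'w3c',(180,80,500,280),2.5)"
```

```text
t: 2.75
position: [0.5665, -0.1766, 0.1671]
tcp_rot: [0.23, 1.557, -0.231]
force: [1.4, 0.4, 0.3]
gripper_width: 1.001
```

View pics/w3.png

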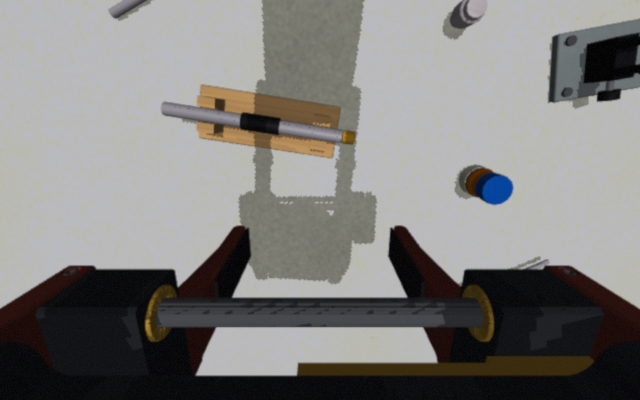

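The rod in the rest is clearly seen: tail (163,107), nose (354,137), sleeve (260,123). I'll turn the tool across the rod and take a second view from the other side.

```bash
python3 -m handwheel '[{"delta_pos":[0,-3.2,-1.9],"dr":[0,0,0]},{"delta_pos":[0,-3.2,-1.9],"dr":[0,0,0]},{"delta_pos":[0,-3.2,-1.9],"dr":[0,0,0]},{"delta_pos":[0,-3.2,-1.9],"dr":[0,0,0]},{"delta_pos":[0,0,0],"dr":[7,0,0]},{"delta_pos":[0,0,0],"dr":[7,0,0]},{"delta_pos":[0,0,0],"dr":[7,0,0]},{"delta_pos":[0,0,0],"dr":[7,0,0]},{"delta_pos":[0,0,0],"dr":[7,0,0]},{"delta_pos":[0,0,0],"dr":[7,0,0]}]' 1 20 && python3 -m handwheel '[{"delta_pos":[0,0,0],"dr":[7,0,0]},{"delta_pos":[0,0,0],"dr":[7,0,0]},{"delta_pos":[0,0,0],"dr":[7,0,0]},{"delta_pos":[0,0,0],"dr":[7,0,0]},{"delta_pos":[0,0,0],"dr":[7,0,0]},{"delta_pos":[0,0,0],"dr":[7,0,0]},{"delta_pos":[0,0,0],"dr":[7,0,0]},{"delta_pos":[0,0,0],"dr":[7,0,0]},{"delta_pos":[0,0,0],"dr":[0,0,0]},{"delta_pos":[0,0,0],"dr":[0,0,0]}]' 1 20
python3 -c "
from h import *
save('wrist','w4');print(read_state()['joints'])"
```

```text
t: 3.63
position: [0.4573, -0.275, 0.1668]
tcp_rot: [0.805, 1.416, -0.805]
force: [-0.5, -0.6, -0.2]
gripper_width: 0.998
t: 4.47
position: [0.4572, -0.2751, 0.1667]
tcp_rot: [1.519, 0.974, -1.518]
force: [-0.4, -0.3, 0.2]
gripper_width: 0.998
[-6.05665911e-01 -9.25433987e-02  1.48451260e+00  1.62398494e-05
  1.74928577e+00 -1.75718143e-01]
```

View pics/w4.png

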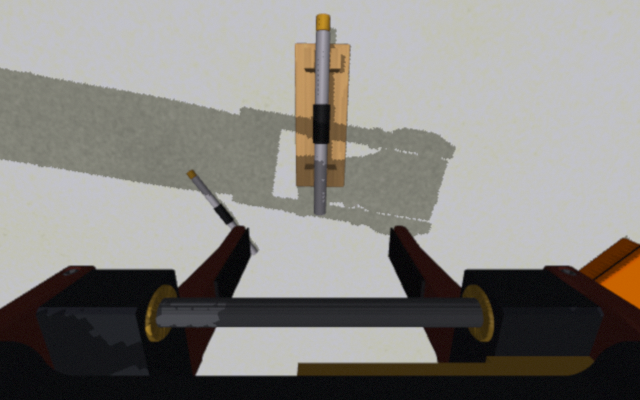

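The rod now runs nearly vertically in the wrist image, from nose (323,14) to tail (320,214), with the sleeve around (321,124). I'll triangulate from w3 and w4.

```bash
cat > m3.py <<'E'
from h import *
np.set_printoptions(precision=4,suppress=True)
a=load('w3');b=load('w4')
def sl(d,box,th=40):
    g=cv2.cvtColor(d['pixels'],cv2.COLOR_RGB2GRAY);k=np.zeros_like(g);c0,r0,c1,r1=box;k[r0:r1,c0:c1]=(g[r0:r1,c0:c1]<th)*255
    n,l,st,c=cv2.connectedComponentsWithStats(k);i=1+np.argmax(st[1:,4]);r=cv2.minAreaRect(np.argwhere(l==i)[:,::-1].astype(np.float32));return np.array(r[0]),r
def br(d,box):
    h=cv2.cvtColor(d['pixels'],cv2.COLOR_RGB2HSV);m=cv2.inRange(h,(15,170,90),(30,255,255));k=np.zeros_like(m);c0,r0,c1,r1=box;k[r0:r1,c0:c1]=m[r0:r1,c0:c1]
    p=np.argwhere(k)[:,::-1].astype(np.float32);r=cv2.minAreaRect(p);return np.array(r[0]),r
sa,sb=sl(a,(235,105,285,140)),sl(b,(308,98,335,150));print(sa[1],sb[1])
ba,bb=br(a,(335,125,360,150)),br(b,(312,10,333,32));print(ba[1],bb[1])
print('sleeve',tri([(a,*sa[0]),(b,*sb[0])]));print('brass',tri([(a,*ba[0]),(b,*bb[0])]))
na,nb=(354.5,138),(323,14);ta,tb=(163.5,107.5),(319.8,213)
P=tri([(a,*na),(b,*nb)]);Q=tri([(a,*ta),(b,*tb)]);print('nose',P,'tail',Q,np.linalg.norm(P[0]-Q[0]),(P[0]+Q[0])/2)
for d,n,t_ in((a,na,ta),(b,nb,tb)):
    p=plane(d,*n,.04);q=plane(d,*t_,.04);print(p,q,(p+q)/2,np.linalg.norm(p-q),np.degrees(np.arctan2(*(p-q)[1::-1])))
print([plane(d,*s[0],.04) for d,s in((a,sa),(b,sb))])
s=read_state();m=R.from_rotvec(s['tcp_rot']).as_matrix();print(m,s['position'])
E
python3 m3.py
```

```text
((259.2023010253906, 123.1849594116211), (38.4704704284668, 16.574234008789062), 8.746162414550781) ((321.0, 124.0), (38.0, 16.0), 90.0)
((347.9999694824219, 136.99998474121094), (11.313708305358887, 11.313708305358887), 8.130102157592773) ((322.5, 22.0), (14.0, 11.0), 90.0)
sleeve (array([ 0.4859, -0.2173,  0.0452]), [np.float64(0.0002863433518813123), np.float64(0.0002863433518813576)])
brass (array([ 0.526 , -0.1331,  0.0436]), [np.float64(0.00012341744978582706), np.float64(0.00012341744978581272)])
nose (array([ 0.5295, -0.1266,  0.0406]), [np.float64(0.00020016548912266748), np.float64(0.00020016548912273687)]) tail (array([ 0.4426, -0.308 ,  0.0389]), [np.float64(0.0006665118482732111), np.float64(0.000666511848273226)]) 0.20115772115356068 [ 0.486  -0.2173  0.0397]
[ 0.5294 -0.1265  0.04  ] [ 0.4421 -0.3075  0.04  ] [ 0.4857 -0.217   0.04  ] 0.2009083965613379 64.2498639563664
[ 0.5298 -0.1264  0.04  ] [ 0.4434 -0.3076  0.04  ] [ 0.4866 -0.217   0.04  ] 0.20067145850498105 64.51723490626043
[array([ 0.4855, -0.2184,  0.04  ]), array([ 0.4861, -0.2175,  0.04  ])]
[[ 0.0003  0.909  -0.4168]
 [-0.0002 -0.4168 -0.909 ]
 [-1.      0.0003  0.    ]] [ 0.4572 -0.2752  0.1667]
```

Rod middle is (0.486, −0.217, 0.040) with yaw 64.4°; height and length (201 mm) both agree with the text. I'll align, descend and grip.

```bash
python3 -m handwheel '[{"delta_pos":[0,0.1,-3.2],"dr":[0.5,0,0]},{"delta_pos":[0,0.1,-3.2],"dr":[0.5,0,0]},{"delta_pos":[1.6,0,0],"dr":[0,0,0]},{"delta_pos":[1.6,0,0],"dr":[0,0,0]},{"delta_pos":[1.6,0,0],"dr":[0,0,0]},{"delta_pos":[1.6,0,0],"dr":[0,0,0]},{"delta_pos":[1.6,0,0],"dr":[0,0,0]},{"delta_pos":[1.6,0,0],"dr":[0,0,0]},{"delta_pos":[1.6,0,0],"dr":[0,0,0]},{"delta_pos":[1.6,0,0],"dr":[0,0,0]}]' 1 20
python3 -c "
from h import *
save('wrist','w5')"
```

```text
t: 5.35
position: [0.486, -0.2183, 0.0378]
tcp_rot: [1.531, 0.962, -1.531]
force: [-0.5, 0.3, -0.2]
gripper_width: 0.999
```

View pics/w5.png

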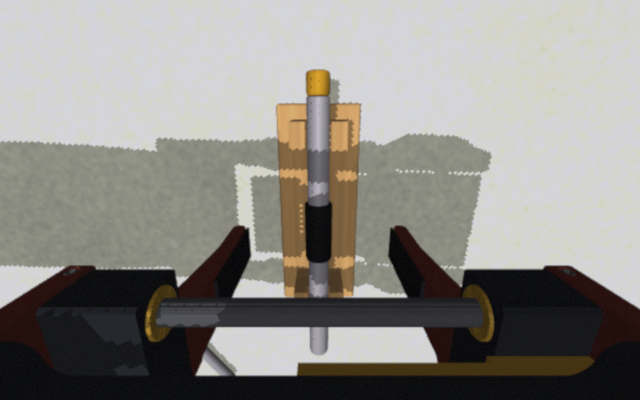

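The rod lies centred between the open fingers at column 318, with the sleeve at rows 200–262 around the finger line. I'll lower 2 mm and close.

```bash
python3 -m handwheel '[{"delta_pos":[0.2,0,0],"dr":[0,0,0]},{"delta_pos":[0,0,0],"dr":[0,0,0]},{"delta_pos":[0,0,0],"dr":[0,0,0]},{"delta_pos":[0,0,0],"dr":[0,0,0]},{"delta_pos":[0,0,0],"dr":[0,0,0]},{"delta_pos":[0,0,0],"dr":[0,0,0]},{"delta_pos":[0,0,0],"dr":[0,0,0]},{"delta_pos":[0,0,0],"dr":[0,0,0]},{"delta_pos":[0,0,0],"dr":[0,0,0]},{"delta_pos":[0,0,0],"dr":[0,0,0]}]' 0 40
```

```text
t: 6.23
position: [0.4859, -0.2185, 0.0364]
tcp_rot: [1.534, 0.96, -1.534]
force: [0.3, -0.3, -0.8]
gripper_width: 0.278
```

```bash
python3 -m handwheel '[{"delta_pos":[0,0,0],"dr":[0,0,0]},{"delta_pos":[0,0,0],"dr":[0,0,0]},{"delta_pos":[0,0,0],"dr":[0,0,0]},{"delta_pos":[0,0,0],"dr":[0,0,0]},{"delta_pos":[0,0,0],"dr":[0,0,0]},{"delta_pos":[-0.4,0,0],"dr":[0,0,0]},{"delta_pos":[-0.5,0,0],"dr":[0,0,0]},{"delta_pos":[-1,0,0],"dr":[0,0,0]},{"delta_pos":[-1.5,0,0],"dr":[0,0,0]},{"delta_pos":[-1.5,0,0],"dr":[0,0,0]}]' 0 40
python3 -c "
from h import *
save('wrist','w6');save('side','s6')
show(load('s6')['pixels'][:,:,::-1],'s6c',(280,180,440,320),5)"
```

```text
t: 7.07
position: [0.4859, -0.2185, 0.0867]
tcp_rot: [1.534, 0.96, -1.534]
force: [-0.3, -0.2, -0.4]
gripper_width: 0.004
```

View pics/w6.png

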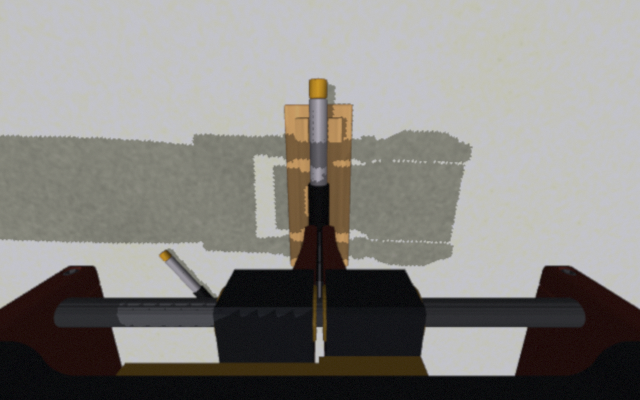

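View pics/s6c.png

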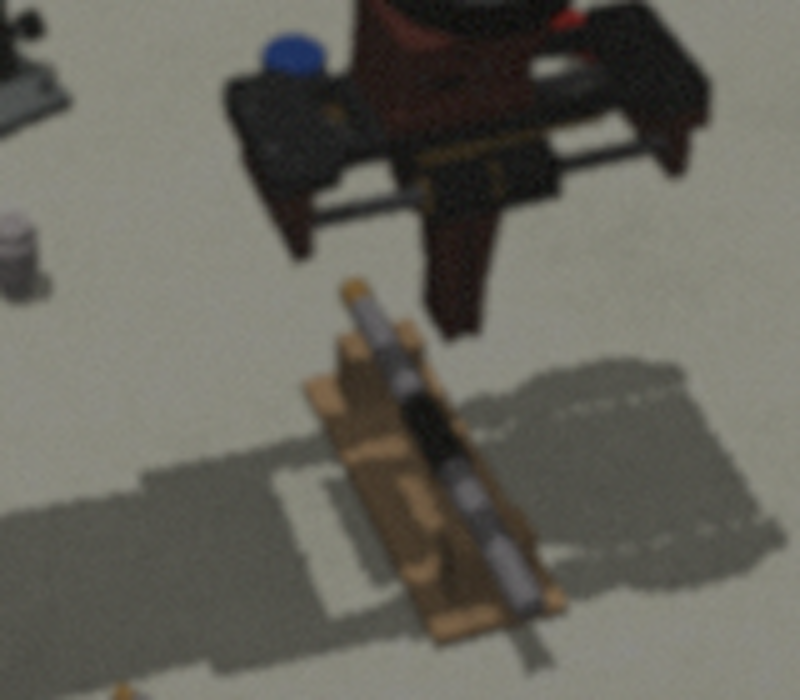

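The fingers shut fully (0.004) and the rod is still in the rest; it wasn't caught. Before retrying I'll find out why, by checking where the reported fingertips project in the images.

Run:
```python
from h import *
np.set_printoptions(precision=4,suppress=True)
s=read_state();p=s['position'];m=R.from_rotvec(s['tcp_rot']).as_matrix();print(p,m)
for n in('s6','w6'):
    d=load(n)
    for k in(0,.014): print(n,k,proj(d,p+m[:,0]*k),(proj(d,p+m[:,0]*k)-[280,180])*5)
# triangulate seen tip
print(tri([(load('s6'),280+458/5,180+338/5),(load('w6'),320,227)]))
d=load('w5');s5=np.array([.486,-.2183,.0378])
print(d['world_from_camera'], load('w6')['world_from_camera'])
```

```text
[ 0.4877 -0.2194  0.0896] [[ 0.0056  0.8996 -0.4366]
 [-0.0029 -0.4366 -0.8996]
 [-1.      0.0063  0.0002]]
s6 0 [369.7497 250.408 ] [448.7487 352.0398]
s6 0.014 [369.403  255.3038] [447.0148 376.5192]
w6 0 [321.8111 231.8173] [209.0554 259.0866]
w6 0.014 [321.758  223.7801] [208.7902 218.9003]
(array([ 0.491 , -0.2168,  0.0931]), [np.float64(0.0033340046520097554), np.float64(0.0033340046520098808)])
[[ 0.9011 -0.4149 -0.1261  0.5207]
 [-0.4337 -0.8619 -0.2627 -0.1466]
 [ 0.0003  0.2914 -0.9566  0.2167]
 [ 0.      0.      0.      1.    ]] [[ 0.8995 -0.418  -0.1273  0.5209]
 [-0.4369 -0.8604 -0.2621 -0.1469]
 [ 0.      0.2914 -0.9566  0.2655]
 [ 0.      0.      0.      1.    ]]
```

The seen fingertips look ~25 mm higher, in both the side and wrist views, than the stated TCP + 14 mm. I'll check this carefully with fresh still images.

```bash
python3 -m handwheel '[{"delta_pos":[0,0,0],"dr":[0,0,0]},{"delta_pos":[0,0,0],"dr":[0,0,0]},{"delta_pos":[0,0,0],"dr":[0,0,0]},{"delta_pos":[0,0,0],"dr":[0,0,0]},{"delta_pos":[0,0,0],"dr":[0,0,0]},{"delta_pos":[0,0,0],"dr":[0,0,0]},{"delta_pos":[0,0,0],"dr":[0,0,0]},{"delta_pos":[0,0,0],"dr":[0,0,0]},{"delta_pos":[0,0,0],"dr":[0,0,0]},{"delta_pos":[0,0,0],"dr":[0,0,0]}]' 1 40
python3 - <<'E'
from h import *
np.set_printoptions(precision=4,suppress=True)
for n in('side','wrist','top'):save(n,n+'7')
s=read_state();p=s['position'];m=R.from_rotvec(s['tcp_rot']).as_matrix();print(p,s['gripper_width'],tip_extent)
out={}
for n,crop,sc in(('side7',(310,180,440,280),6),('wrist7',(200,180,440,320),3.3),('top7',(330,180,480,280),5)):
    d=load(n);im=d['pixels'][:,:,::-1].copy()
    c=im[crop[1]:crop[3],crop[0]:crop[2]];c=cv2.resize(c,None,fx=sc,fy=sc,interpolation=cv2.INTER_CUBIC)
    c=cv2.convertScaleAbs(c,alpha=1.8,beta=10)
    for k,col in((.014,(0,0,255)),(-.011,(0,255,0))):
        for y in(-.044,.044):
            q=[(proj(d,p+m@np.array([k,y,z]))-crop[:2])*sc for z in(-.01,.01)]
            cv2.line(c,tuple(int(v) for v in q[0]),tuple(int(v) for v in q[1]),col,1)
    cv2.imwrite('pics/'+n+'z.png',c)
E
```

```text
t: 8.0
position: [0.486, -0.2185, 0.0855]
tcp_rot: [1.534, 0.96, -1.534]
force: [-0.6, -0.3, -0.4]
gripper_width: 0.725
[ 0.486  -0.2185  0.0855] 0.8597060422792838 0.014
```

View pics/side7z.png

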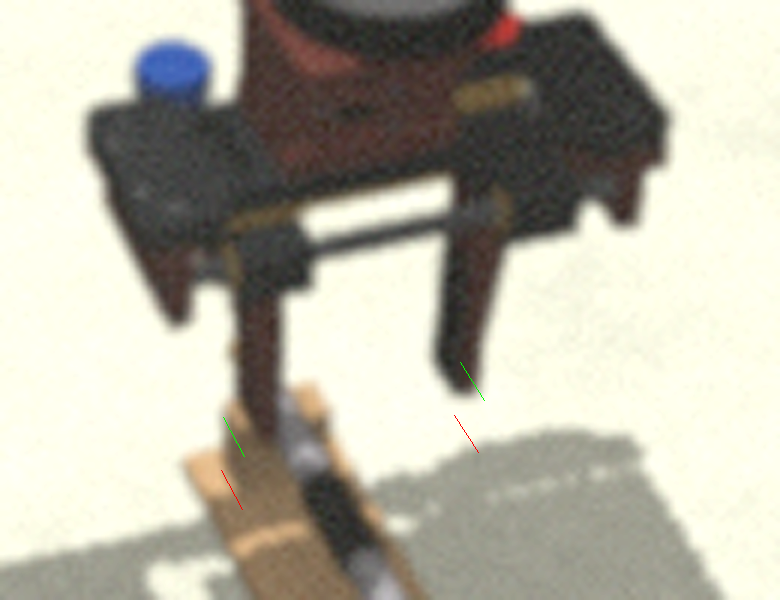

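View pics/wrist7z.png

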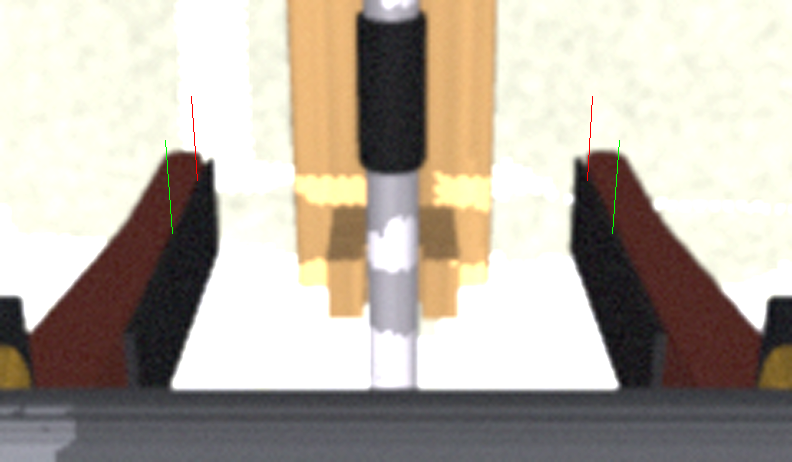

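Both views put the fingertips about 11 mm short of the reported TCP instead of 14 mm ahead of it. In the wrist image the pad tips are at rows 229 and 255, and my prediction for −11 mm is rows 229 and 258. So at the first try the fingers closed above the rod's axis. I trust the images here: the effective grasp height is about 25 mm above where I assumed. The rod hasn't moved, and I'll go down to TCP z ≈ 0.012 in steps.

```bash
python3 -m handwheel '[{"delta_pos":[0,0,0],"dr":[0,0,0]},{"delta_pos":[0,0,0],"dr":[0,0,0]},{"delta_pos":[1,0,0],"dr":[0,0,0]},{"delta_pos":[1,0,0],"dr":[0,0,0]},{"delta_pos":[1,0,0],"dr":[0,0,0]},{"delta_pos":[1,0,0],"dr":[0,0,0]},{"delta_pos":[1,0,0],"dr":[0,0,0]},{"delta_pos":[0.8,0,0],"dr":[0,0,0]},{"delta_pos":[0,0,0],"dr":[0,0,0]},{"delta_pos":[0,0,0],"dr":[0,0,0]}]' 1 40
python3 - <<'E'
from h import *
for n,crop,sc in(('side',(310,200,410,300),6),('wrist',(160,60,480,310),2.5)):
    d=save(n,n+'8');show(cv2.convertScaleAbs(np.array(d['pixels'])[:,:,::-1],alpha=1.8,beta=10),n+'8z',crop,sc)
E
```

```text
t: 8.98
position: [0.4855, -0.2183, 0.0266]
tcp_rot: [1.533, 0.962, -1.535]
force: [0.3, 0.1, 1.4]
gripper_width: 1.003
```

View pics/side8z.png

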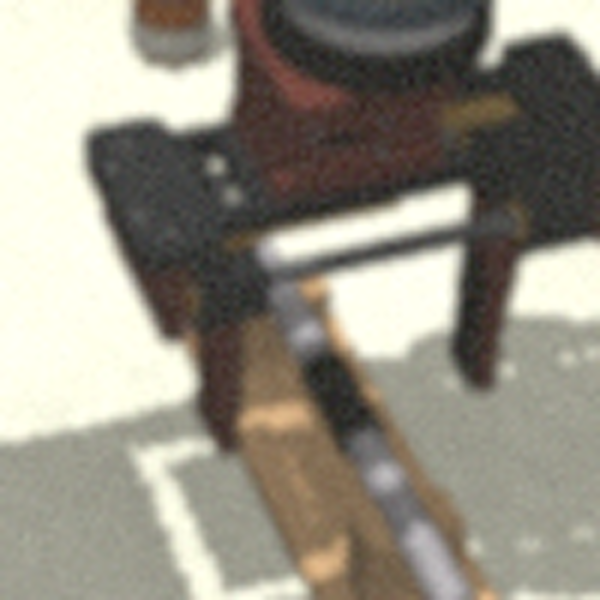

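View pics/wrist8z.png

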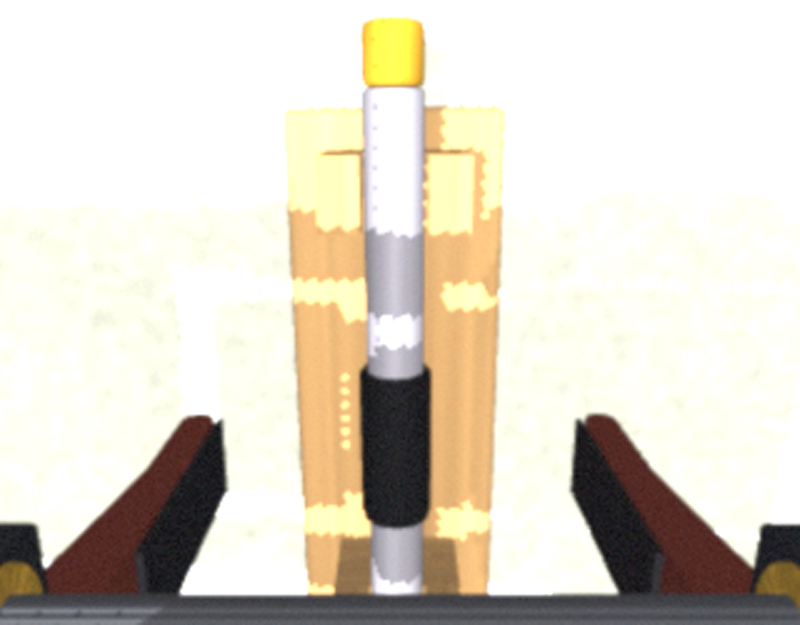

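The fingertips now straddle the sleeve at about rod-axis height (side (222,445) and (478,385) in the crop). I'll lower 16 mm more and close.

```bash
python3 -m handwheel '[{"delta_pos":[0.8,0,0],"dr":[0,0,0]},{"delta_pos":[0.8,0,0],"dr":[0,0,0]},{"delta_pos":[0,0,0],"dr":[0,0,0]},{"delta_pos":[0,0,0],"dr":[0,0,0]},{"delta_pos":[0,0,0],"dr":[0,0,0]},{"delta_pos":[0,0,0],"dr":[0,0,0]},{"delta_pos":[0,0,0],"dr":[0,0,0]},{"delta_pos":[0,0,0],"dr":[0,0,0]},{"delta_pos":[0,0,0],"dr":[0,0,0]},{"delta_pos":[0,0,0],"dr":[0,0,0]}]' 1 40
python3 -m handwheel '[{"delta_pos":[0,0,0],"dr":[0,0,0]},{"delta_pos":[0,0,0],"dr":[0,0,0]},{"delta_pos":[0,0,0],"dr":[0,0,0]},{"delta_pos":[0,0,0],"dr":[0,0,0]},{"delta_pos":[0,0,0],"dr":[0,0,0]},{"delta_pos":[0,0,0],"dr":[0,0,0]},{"delta_pos":[0,0,0],"dr":[0,0,0]},{"delta_pos":[0,0,0],"dr":[0,0,0]},{"delta_pos":[0,0,0],"dr":[0,0,0]},{"delta_pos":[0,0,0],"dr":[0,0,0]}]' 0 40
python3 -m handwheel '[{"delta_pos":[0,0,0],"dr":[0,0,0]},{"delta_pos":[0,0,0],"dr":[0,0,0]},{"delta_pos":[0,0,0],"dr":[0,0,0]},{"delta_pos":[0,0,0],"dr":[0,0,0]},{"delta_pos":[0,0,0],"dr":[0,0,0]},{"delta_pos":[0,0,0],"dr":[0,0,0]},{"delta_pos":[0,0,0],"dr":[0,0,0]},{"delta_pos":[0,0,0],"dr":[0,0,0]},{"delta_pos":[0,0,0],"dr":[0,0,0]},{"delta_pos":[0,0,0],"dr":[0,0,0]}]' 0 40
```

```text
t: 9.92
position: [0.486, -0.2186, 0.0116]
tcp_rot: [1.534, 0.96, -1.534]
force: [0.3, -0.4, 0.7]
gripper_width: 1.003
t: 10.75
position: [0.486, -0.2185, 0.0114]
tcp_rot: [1.534, 0.96, -1.534]
force: [0.3, 0.1, -1.2]
gripper_width: 0.28
t: 11.58
position: [0.4859, -0.2185, 0.0114]
tcp_rot: [1.534, 0.961, -1.534]
force: [-0.2, -0.7, 0.2]
gripper_width: 0.197
```

Width is 0.197 (17.3 mm), so it's on the sleeve. Lifting 10 cm and checking.

```bash
python3 -m handwheel '[{"delta_pos":[-0.4,0,0],"dr":[0,0,0]},{"delta_pos":[-0.6,0,0],"dr":[0,0,0]},{"delta_pos":[-1,0,0],"dr":[0,0,0]},{"delta_pos":[-1.5,0,0],"dr":[0,0,0]},{"delta_pos":[-1.5,0,0],"dr":[0,0,0]},{"delta_pos":[-1.5,0,0],"dr":[0,0,0]},{"delta_pos":[-1.5,0,0],"dr":[0,0,0]},{"delta_pos":[-1.0,0,0],"dr":[0,0,0]},{"delta_pos":[-1.0,0,0],"dr":[0,0,0]},{"delta_pos":[0,0,0],"dr":[0,0,0]}]' 0 40
python3 - <<'E'
from h import *
for n,crop,sc in(('side',(310,150,430,270),5),('wrist',(160,60,480,310),2.5)):
    d=save(n,n+'9');show(cv2.convertScaleAbs(np.array(d['pixels'])[:,:,::-1],alpha=1.8,beta=10),n+'9z',crop,sc)
s=read_state();print(s['position'],s['gripper_width'],s['force'])
E
```

```text
t: 12.42
position: [0.487, -0.2191, 0.1144]
tcp_rot: [1.535, 0.957, -1.531]
force: [0.6, 0.6, -0.9]
gripper_width: 0.195
[ 0.48604695 -0.21859474  0.11152509] 0.19416542313370846 [ 0.3910197  -0.29231194 -2.53489281]
```

View pics/side9z.png

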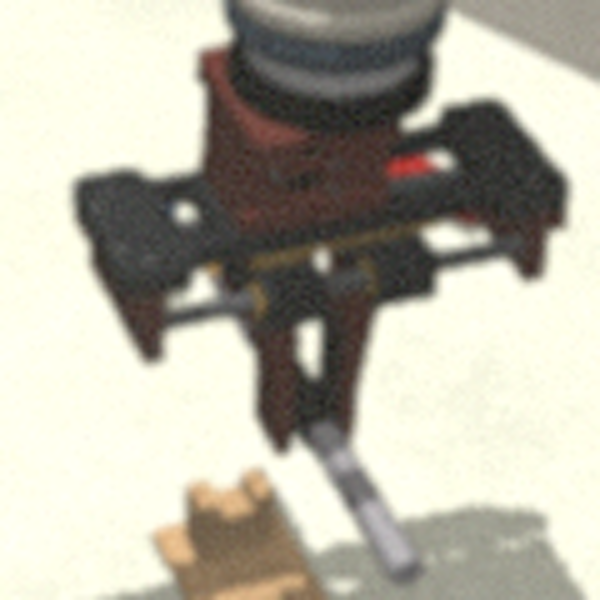

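View pics/wrist9z.png

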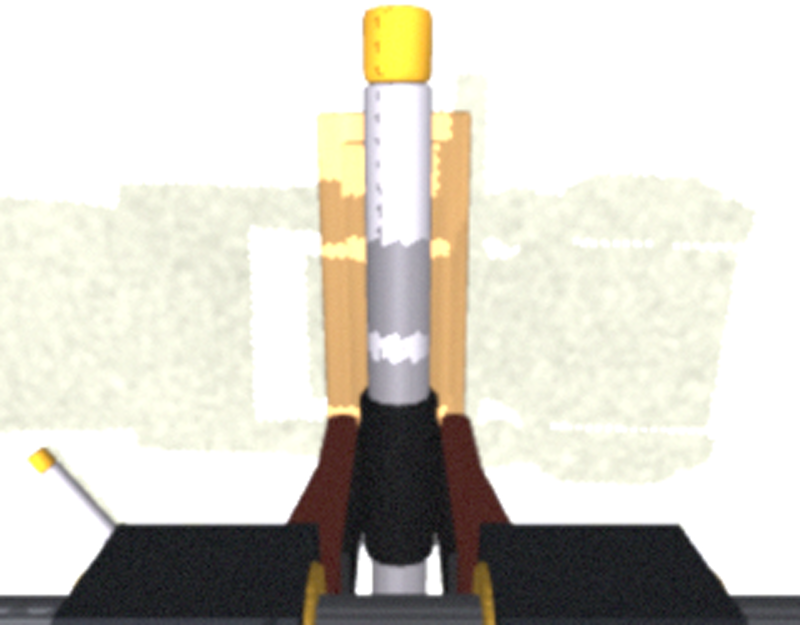

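The rod is held level by the sleeve and clear of the rest (nose at wrist ≈(319,63)), and the force reads −2.5 N, which fits 0.2 kg. I'll check the rod's pose in the tool and plan the transfer.

Run:
```python
from h import *
np.set_printoptions(precision=4,suppress=True)
d=load('wrist9');s=read_state();p=s['position'];m=R.from_rotvec(s['tcp_rot']).as_matrix()
for zz in(-.101,-.021,.019): print(zz,proj(d,p+m@np.array([-.0286,0,zz])), proj(d,p+m@np.array([-.0286-.007,0,zz])), proj(d,p+m@np.array([-.0286+.007,0,zz])))
print(np.degrees(np.arctan2(-m[1,2],-m[0,2])))
```

```text
-0.101 [317.6251  63.413 ] [317.5789  61.1152] [317.667   65.4993]
-0.021 [317.8874 215.8067] [317.8594 220.4213] [317.9131 211.5582]
0.019 [317.9921 276.665 ] [317.9703 283.3974] [318.0123 270.4323]
64.1084171275155
```

Predicted nose row 63.4, seen 63, so the rod sits as expected: 29 mm behind the TCP and straight. Transferring to above the clips with the rod at z ≈ 0.14.

```bash
python3 -m handwheel '[{"delta_pos":[0,-1.2,-3.5],"dr":[0,0,0]},{"delta_pos":[0,-1.2,-3.5],"dr":[0,0,0]},{"delta_pos":[0,-1.2,-3.5],"dr":[0,0,0]},{"delta_pos":[0,-1.2,-3.5],"dr":[0,0,0]},{"delta_pos":[0,-1.2,-3.5],"dr":[0,0,0]},{"delta_pos":[0,-1.2,-3.5],"dr":[0,0,0]},{"delta_pos":[0,-1.2,-3.5],"dr":[0,0,0]},{"delta_pos":[0,-1.2,-3.5],"dr":[0,0,0]},{"delta_pos":[0,-1.2,-3.5],"dr":[0,0,0]},{"delta_pos":[0,-1.2,-3.5],"dr":[0,0,0]}]' 0 40
python3 -m handwheel '[{"delta_pos":[0,-0.7,-1.9],"dr":[0,0,0]},{"delta_pos":[0,-0.6,-1.8],"dr":[0,0,0]},{"delta_pos":[0,0,0],"dr":[-4.8,0,0]},{"delta_pos":[0,0,0],"dr":[-4.8,0,0]},{"delta_pos":[0,0,0],"dr":[-4.7,0,0]},{"delta_pos":[0,0,0],"dr":[-4.7,0,0]},{"delta_pos":[0,0,0],"dr":[0,0,0]},{"delta_pos":[0,0,0],"dr":[0,0,0]},{"delta_pos":[0,0,0],"dr":[0,0,0]},{"delta_pos":[0,0,0],"dr":[0,0,0]}]' 0 40
python3 - <<'E'
from h import *
np.set_printoptions(precision=4,suppress=True)
for n,crop,sc in(('side',(190,70,330,230),3.7),('wrist',(160,0,480,240),2.5),('top',(130,160,300,260),4.7)):
    d=save(n,n+'10');show(cv2.convertScaleAbs(np.array(d['pixels'])[:,:,::-1],alpha=1.6,beta=10),n+'10z',crop,sc)
s=read_state();m=R.from_rotvec(s['tcp_rot']).as_matrix();print(s['position'],m,np.degrees(np.arctan2(-m[1,2],-m[0,2])),s['joints'],s['force'],s['gripper_width'])
E
```

```text
t: 13.35
position: [0.5301, 0.1505, 0.11]
tcp_rot: [1.532, 0.961, -1.536]
force: [0.1, -0.6, -1.7]
gripper_width: 0.191
t: 14.18
position: [0.5351, 0.1876, 0.111]
tcp_rot: [1.298, 1.149, -1.299]
force: [-0.4, 0.6, -2.2]
gripper_width: 0.189
[0.5353 0.1876 0.1114] [[-0.      0.9927 -0.1208]
 [ 0.     -0.1208 -0.9927]
 [-1.     -0.     -0.    ]] 83.06173266422475 [0.2772 0.005  1.4874 0.     1.6492 0.3983] [ 0.684  -0.1418 -3.4512] 0.19273951375367868
```

View pics/wrist10z.png

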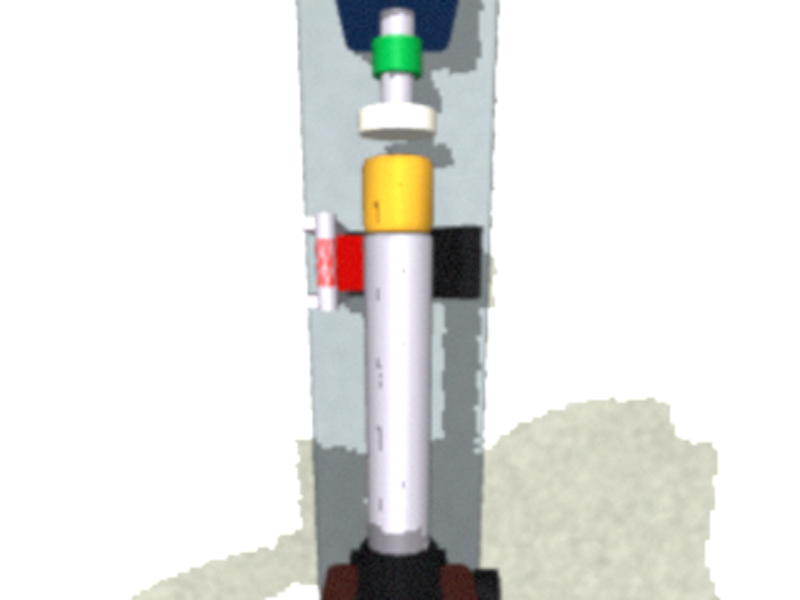

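View pics/top10z.png

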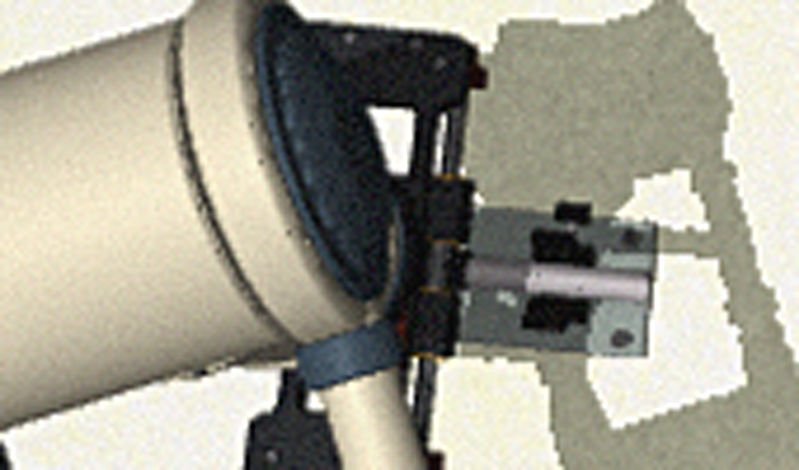

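View pics/side10z.png

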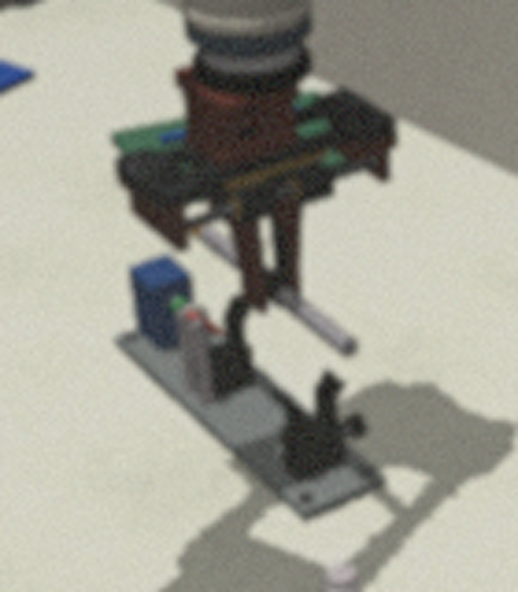

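Seen from the wrist, the rod (column 398 in the crop) lines up with the pad (398), ring (397) and base edges (centre 398–399), with its nose short of the pad. The red jaw is under the rod, and the side view shows it above both clips. I'll quantify the offsets.

Run:
```python
from h import *
np.set_printoptions(precision=4,suppress=True)
d=load('wrist10');s=read_state();p=s['position'];m=R.from_rotvec(s['tcp_rot']).as_matrix()
im=d['pixels'];hsv=cv2.cvtColor(im,cv2.COLOR_RGB2HSV)
def tool(q): return (m.T@(q-p))*1e3
def f(u,v): return 160+u/2.5, v/2.5
for nm,(lo,hi),z in(('green',((50,120,40),(80,255,255)),.05),('brass',((15,150,80),(32,255,255)),.14)):
    k=cv2.inRange(hsv,lo,hi);k[:,:300]=0;k[:,340:]=0
    r=cv2.minAreaRect(np.argwhere(k)[:,::-1].astype(np.float32));print(nm,r,tool(plane(d,*r[0],z)))
g=im.astype(int)
# base edges per row : saturation of grey/blueish vs bench
for nm,u,v,z in(('padL',359,120,.05),('padR',436,120,.05),('padface top',398,133,.062),('housing L',345,48,.07),('housing R',453,48,.07),('baseL20',300,60,.01),('baseR20',496,60,.01),('baseL',311,420,.01),('baseR',486,420,.01),('jaw axis L top',325,213,.083),('jaw axis bot',325,310,.083)):
    print(nm,tool(plane(d,*f(u,v),z)))
print('rod L/R', [tool(plane(d,*f(u,v),.14)) for u,v in((363,200),(434,200),(369,520),(429,520))])
```

```text
green ((318.0, 22.0), (16.0, 20.0), 90.0) [  61.4115   -0.8385 -141.684 ]
brass ((318.5, 77.0), (30.0, 27.0), 90.0) [-28.5891  -0.3411 -94.5736]
padL [  61.4113  -11.9087 -124.1386]
padR [  61.4113   11.6916 -124.1178]
padface top [  49.4112    0.0378 -118.4722]
housing L [  41.4115  -14.4493 -138.2159]
housing R [  41.4114   15.1018 -138.1899]
baseL20 [ 101.4117  -34.2028 -150.5079]
baseR20 [ 101.4115   34.3508 -150.4476]
baseL [101.4102 -35.0541 -22.5771]
baseR [101.41    35.3926 -22.5149]
jaw axis L top [ 28.411  -19.976  -95.0481]
jaw axis bot [ 28.4107 -20.7745 -69.2505]
rod L/R [array([-28.5891,  -6.9085, -93.2058]), array([-28.5891,   7.1105, -93.1934]), array([-28.5899,  -6.5811, -26.2001]), array([-28.5899,   6.9248, -26.1882])]
```

Lateral offset and yaw agree within 0.3 mm and 0.1°. The pad face is ~17 mm beyond the nose and the rod middle is at cradle x ≈ −56 mm, as intended. Lowering to just above the jaw with grip at 60 N.

```bash
python3 -m handwheel '[{"delta_pos":[0.8,0,0],"dr":[0,0,0]},{"delta_pos":[0.8,0,0],"dr":[0,0,0]},{"delta_pos":[0.8,0,0],"dr":[0,0,0]},{"delta_pos":[0.8,0,0],"dr":[0,0,0]},{"delta_pos":[0.8,0,0],"dr":[0,0,0]},{"delta_pos":[0.8,0,0],"dr":[0,0,0]},{"delta_pos":[0.6,0,0],"dr":[0,0,0]},{"delta_pos":[0.5,0,0],"dr":[0,0,0]},{"delta_pos":[0.3,0,0],"dr":[0,0,0]},{"delta_pos":[0,0,0],"dr":[0,0,0]}]' 0 60
python3 - <<'E'
from h import *
np.set_printoptions(precision=4,suppress=True)
for n,crop,sc in(('side',(190,90,310,230),4.2),('wrist',(160,0,480,240),2.5)):
    d=save(n,n+'11');show(cv2.convertScaleAbs(np.array(d['pixels'])[:,:,::-1],alpha=1.6,beta=10),n+'11z',crop,sc)
s=read_state();print(s['position'],s['force'],s['ft_torque'],s['gripper_width'])
E
```

```text
t: 15.17
position: [0.5349, 0.1876, 0.0485]
tcp_rot: [1.296, 1.15, -1.298]
force: [-0.3, -1.0, -1.9]
gripper_width: 0.192
[0.5355 0.1877 0.0497] [ 0.4724 -0.7734 -1.6903] [-0.105   0.0386  0.0315] 0.19285491217582273
```

View pics/wrist11z.png

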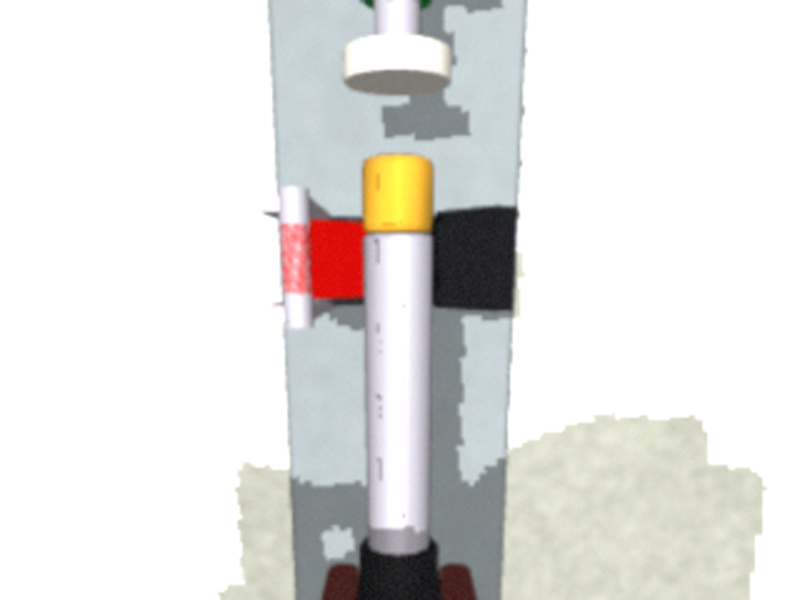

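View pics/side11z.png

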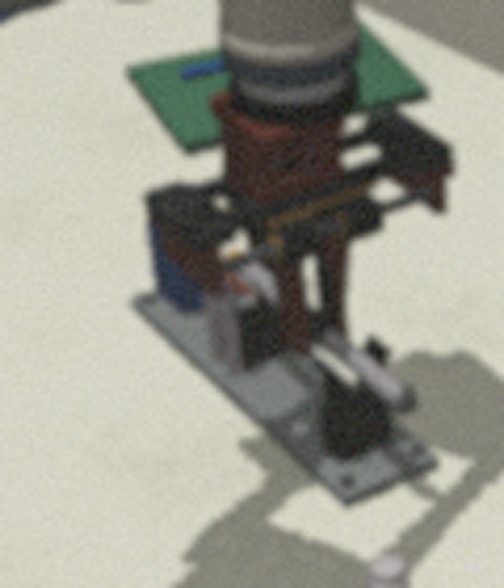

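Still aligned (pad and rod both at column 398), and the tail has entered the plain clip's mouth. Pushing straight down past the jaw, slowly.

```bash
python3 -m handwheel '[{"delta_pos":[0.3,0,0],"dr":[0,0,0]},{"delta_pos":[0.3,0,0],"dr":[0,0,0]},{"delta_pos":[0.3,0,0],"dr":[0,0,0]},{"delta_pos":[0.2,0,0],"dr":[0,0,0]},{"delta_pos":[0.2,0,0],"dr":[0,0,0]},{"delta_pos":[0.2,0,0],"dr":[0,0,0]},{"delta_pos":[0.2,0,0],"dr":[0,0,0]},{"delta_pos":[0.2,0,0],"dr":[0,0,0]},{"delta_pos":[0,0,0],"dr":[0,0,0]},{"delta_pos":[0,0,0],"dr":[0,0,0]}]' 0 60
python3 - <<'E'
from h import *
np.set_printoptions(precision=4,suppress=True)
for n,crop,sc in(('wrist',(160,0,480,240),2.5),):
    d=save(n,n+'12');show(cv2.convertScaleAbs(np.array(d['pixels'])[:,:,::-1],alpha=1.6,beta=10),n+'12z',crop,sc)
s=read_state();print(s['position'],s['force'],s['ft_torque'],s['gripper_width'])
E
```

```text
t: 16.1
position: [0.5353, 0.1876, 0.0302]
tcp_rot: [1.297, 1.15, -1.297]
force: [2.0, 0.4, -2.1]
gripper_width: 0.195
[0.5354 0.1876 0.0303] [ 2.6758 -1.0092 -0.703 ] [-0.0349 -0.291  -0.2205] 0.18862020946027797
```

View pics/wrist12z.png

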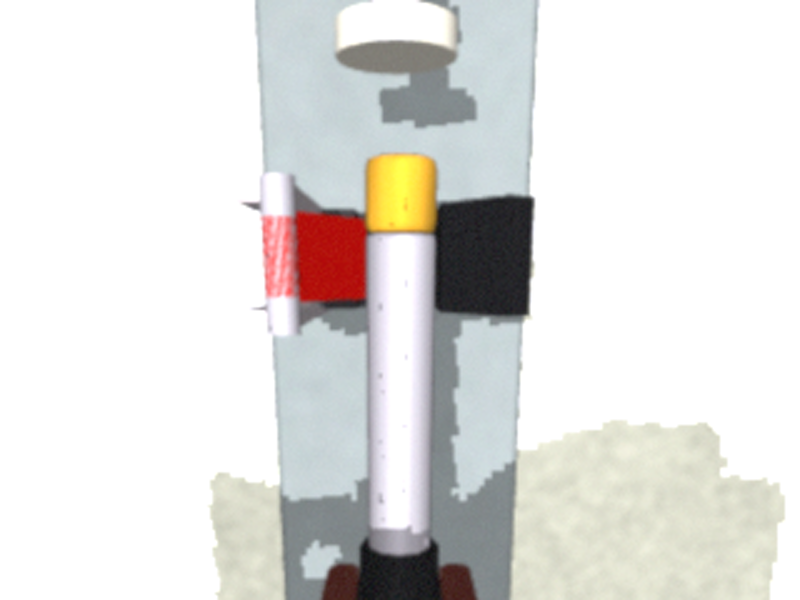

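The jaw is being pushed aside (red strip wider and steeper, ~2.5 N sideways) with the rod at z ≈ 0.059. Going down the last 9 mm.

```bash
python3 -m handwheel '[{"delta_pos":[0.15,0,0],"dr":[0,0,0]},{"delta_pos":[0.15,0,0],"dr":[0,0,0]},{"delta_pos":[0.15,0,0],"dr":[0,0,0]},{"delta_pos":[0.15,0,0],"dr":[0,0,0]},{"delta_pos":[0.1,0,0],"dr":[0,0,0]},{"delta_pos":[0.1,0,0],"dr":[0,0,0]},{"delta_pos":[0.1,0,0],"dr":[0,0,0]},{"delta_pos":[0,0,0],"dr":[0,0,0]},{"delta_pos":[0,0,0],"dr":[0,0,0]},{"delta_pos":[0,0,0],"dr":[0,0,0]}]' 0 60
python3 - <<'E'
from h import *
np.set_printoptions(precision=4,suppress=True)
for n,crop,sc in(('wrist',(160,0,480,240),2.5),('side',(200,100,310,220),5)):
    d=save(n,n+'13');show(cv2.convertScaleAbs(np.array(d['pixels'])[:,:,::-1],alpha=1.6,beta=10),n+'13z',crop,sc)
s=read_state();print(s['position'],s['force'],s['ft_torque'],s['gripper_width'])
E
```

```text
t: 16.98
position: [0.5353, 0.1878, 0.0214]
tcp_rot: [1.297, 1.15, -1.297]
force: [-0.5, 0.7, -0.8]
gripper_width: 0.191
[0.5353 0.1878 0.0214] [-0.5646  0.3683 -1.0813] [-0.026   0.1729 -0.0212] 0.1906237771934152
```

View pics/wrist13z.png

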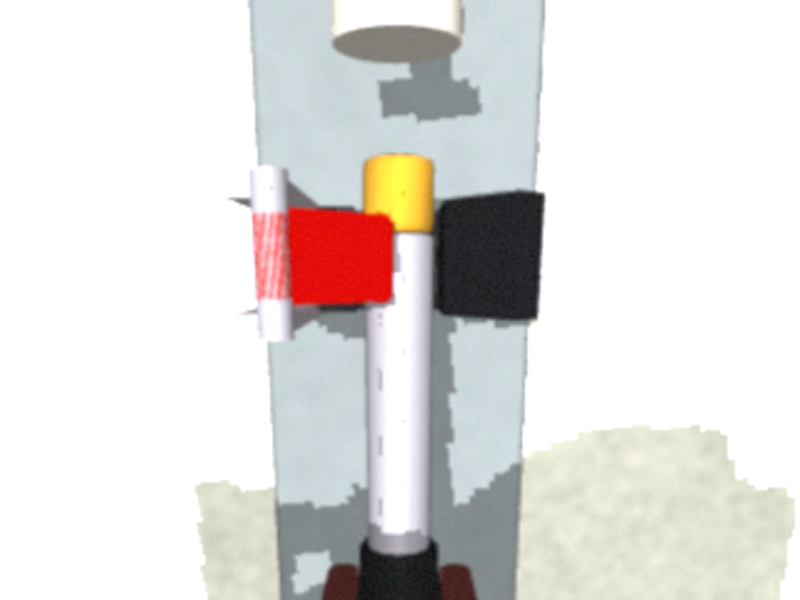

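View pics/side13z.png

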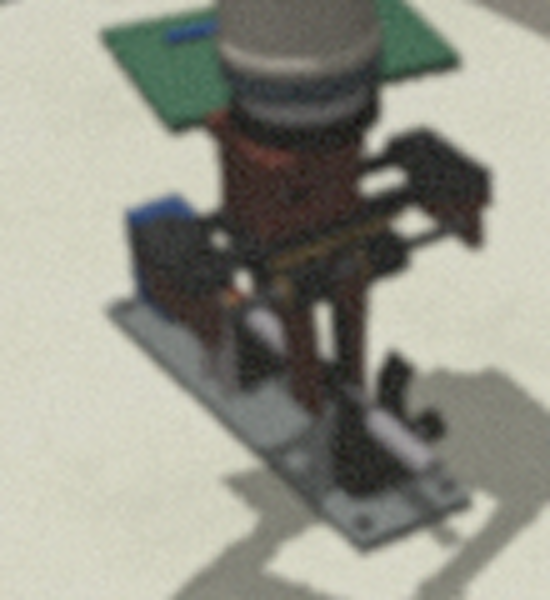

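The jaw has sprung back over the rod: the red tip now covers it at cols 290–392, rows 208–303. The pad is still clear ahead. Quick numbers check on seat, jaw tip and gap.

Run:
```python
from h import *
np.set_printoptions(precision=2,suppress=True)
d=load('wrist13');s=read_state();p=s['position'];m=R.from_rotvec(s['tcp_rot']).as_matrix()
def tool(u,v,z): return (m.T@(plane(d,160+u/2.5,v/2.5,z)-p))*1e3
print('jaw tip',tool(392,255,.062),'hinge',tool(270,255,.083))
print('pad face L/R',tool(333,42,.05),tool(461,42,.05),'bottom',tool(397,62,.038))
print('base',tool(254,100,.01),tool(541,100,.01),tool(273,420,.01),tool(522,420,.01))
print('rod',[tool(u,v,.05) for u,v in((364,200),(434,200),(369,510),(430,510))])
print('nose top edge', tool(398,154,.057),tool(398,154,.05))
```

```text
jaw tip [-40.55  -1.12 -82.68] hinge [-61.55 -20.21 -82.23]
pad face L/R [ -28.54  -12.12 -120.7 ] [ -28.54   11.76 -120.7 ] bottom [ -16.54   -0.19 -120.42]
base [  11.46  -34.71 -119.35] [  11.46   34.53 -119.33] [ 11.45 -34.19 -40.92] [ 11.45  33.94 -40.9 ]
rod [array([-28.54,  -6.72, -93.28]), array([-28.54,   7.13, -93.28]), array([-28.55,  -6.52, -28.53]), array([-28.55,   7.17, -28.52])]
nose top edge [ -35.54    0.   -100.58] [ -28.54    0.01 -101.6 ]
```

Jaw tip at y ≈ +1 mm and hinge at +20 mm, so it's closed. The nose-to-pad gap is 19 mm and the nose is at cradle x ≈ +44 mm. I'll probe down 0.5 mm and hold, to confirm it sits on the clip floors.

```bash
python3 -m handwheel '[{"delta_pos":[0.05,0,0],"dr":[0,0,0]},{"delta_pos":[0,0,0],"dr":[0,0,0]},{"delta_pos":[0,0,0],"dr":[0,0,0]},{"delta_pos":[0,0,0],"dr":[0,0,0]},{"delta_pos":[0,0,0],"dr":[0,0,0]},{"delta_pos":[0,0,0],"dr":[0,0,0]},{"delta_pos":[0,0,0],"dr":[0,0,0]},{"delta_pos":[0,0,0],"dr":[0,0,0]},{"delta_pos":[0,0,0],"dr":[0,0,0]},{"delta_pos":[0,0,0],"dr":[0,0,0]}]' 0 60
python3 - <<'E'
from h import *
np.set_printoptions(precision=4,suppress=True)
f=[]
for i in range(6):
    get_image('top');s=read_state();f.append(np.r_[s['force'],s['position']])
print(np.mean(f,0),np.std(f,0))
E
```

```text
t: 17.92
position: [0.5354, 0.1878, 0.0214]
tcp_rot: [1.297, 1.15, -1.297]
force: [-3.5, -1.0, 4.7]
gripper_width: 0.191
[-3.1504 -0.2763  5.2263  0.5354  0.1878  0.0214] [0.6848 0.6299 0.1643 0.     0.     0.    ]
```

The contact force rose to +5 N with no drop in height, so the rod is seated. I'll relieve that and slide 16 mm towards the pad.

```bash
python3 -m handwheel '[{"delta_pos":[-0.05,0,0],"dr":[0,0,0]},{"delta_pos":[0,0,-0.2],"dr":[0,0,0]},{"delta_pos":[0,0,-0.2],"dr":[0,0,0]},{"delta_pos":[0,0,-0.2],"dr":[0,0,0]},{"delta_pos":[0,0,-0.2],"dr":[0,0,0]},{"delta_pos":[0,0,-0.2],"dr":[0,0,0]},{"delta_pos":[0,0,-0.2],"dr":[0,0,0]},{"delta_pos":[0,0,-0.2],"dr":[0,0,0]},{"delta_pos":[0,0,-0.2],"dr":[0,0,0]},{"delta_pos":[0,0,0],"dr":[0,0,0]}]' 0 60
cat > st.py <<'E'
from h import *
import sys
np.set_printoptions(precision=4,suppress=True)
f=[]
tag=sys.argv[1]
for i in range(4):
    d=get_image('wrist');s=read_state();f.append(np.r_[s['force'],s['position']])
np.savez('pics/'+tag+'.npz',**{k:np.array(v) for k,v in d.items()})
show(cv2.convertScaleAbs(np.array(d['pixels'])[:,:,::-1],alpha=1.6,beta=10),tag,(160,0,480,240),2.5)
F=np.mean(f,0);m=R.from_rotvec(s['tcp_rot']).as_matrix();print('t',s['t'],'F tool',m.T@F[:3],'std',np.std(f,0)[:3],'pos',F[3:],'w',s['gripper_width'])
E
python3 st.py w14
```

```text
t: 19.05
position: [0.5373, 0.2041, 0.0214]
tcp_rot: [1.297, 1.15, -1.297]
force: [0.0, -0.8, 1.2]
gripper_width: 0.19
t 19.25 F tool [-1.1716  0.2437 -0.6653] std [0.5548 0.9255 0.5084] pos [0.5373 0.2041 0.0214] w 0.1894305925925834
```

View pics/w14.png

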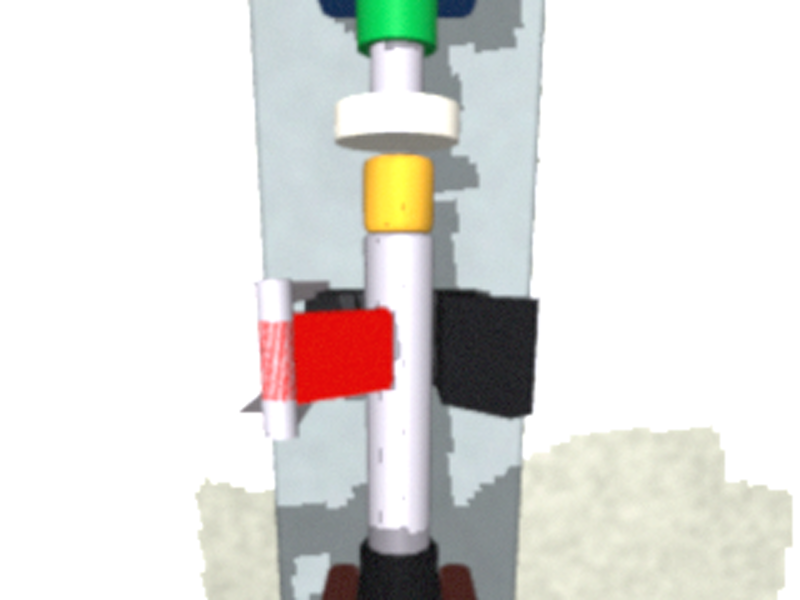

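A small gap of about 3 mm remains between nose (row 155) and pad (row 150), with the jaw still closed. Advancing 8 mm gently.

```bash
python3 -m handwheel '[{"delta_pos":[0,0,-0.1],"dr":[0,0,0]},{"delta_pos":[0,0,-0.1],"dr":[0,0,0]},{"delta_pos":[0,0,-0.1],"dr":[0,0,0]},{"delta_pos":[0,0,-0.1],"dr":[0,0,0]},{"delta_pos":[0,0,-0.1],"dr":[0,0,0]},{"delta_pos":[0,0,-0.1],"dr":[0,0,0]},{"delta_pos":[0,0,-0.1],"dr":[0,0,0]},{"delta_pos":[0,0,-0.1],"dr":[0,0,0]},{"delta_pos":[0,0,0],"dr":[0,0,0]},{"delta_pos":[0,0,0],"dr":[0,0,0]}]' 0 60
python3 st.py w15
```

```text
t: 20.08
position: [0.5381, 0.2102, 0.0214]
tcp_rot: [1.296, 1.148, -1.299]
force: [-1.4, -6.9, 3.4]
gripper_width: 0.193
t 20.2833 F tool [-3.1348 -0.2768  6.368 ] std [0.3924 0.4443 0.1919] pos [0.5381 0.2102 0.0214] w 0.19283970435542586
```

View pics/w15.png

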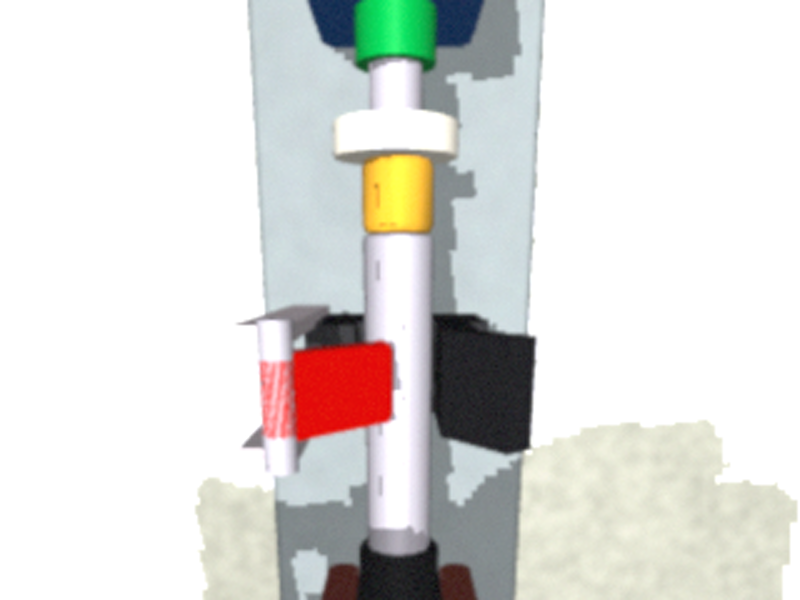

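Contact made: about 6–7 N axial, pad moved a little, ring still outside the housing. Advancing a further 6 mm.

```bash
python3 -m handwheel '[{"delta_pos":[0,0,-0.1],"dr":[0,0,0]},{"delta_pos":[0,0,-0.1],"dr":[0,0,0]},{"delta_pos":[0,0,-0.1],"dr":[0,0,0]},{"delta_pos":[0,0,-0.1],"dr":[0,0,0]},{"delta_pos":[0,0,-0.1],"dr":[0,0,0]},{"delta_pos":[0,0,-0.1],"dr":[0,0,0]},{"delta_pos":[0,0,0],"dr":[0,0,0]},{"delta_pos":[0,0,0],"dr":[0,0,0]},{"delta_pos":[0,0,0],"dr":[0,0,0]},{"delta_pos":[0,0,0],"dr":[0,0,0]}]' 0 60
python3 st.py w16
```

```text
t: 21.12
position: [0.5387, 0.2151, 0.0214]
tcp_rot: [1.294, 1.147, -1.301]
force: [-1.3, -9.3, 4.0]
gripper_width: 0.188
t 21.3167 F tool [-4.294  -0.7847  9.6134] std [0.4183 0.7082 0.4759] pos [0.5387 0.2151 0.0214] w 0.19523222063520154
```

View pics/w16.png

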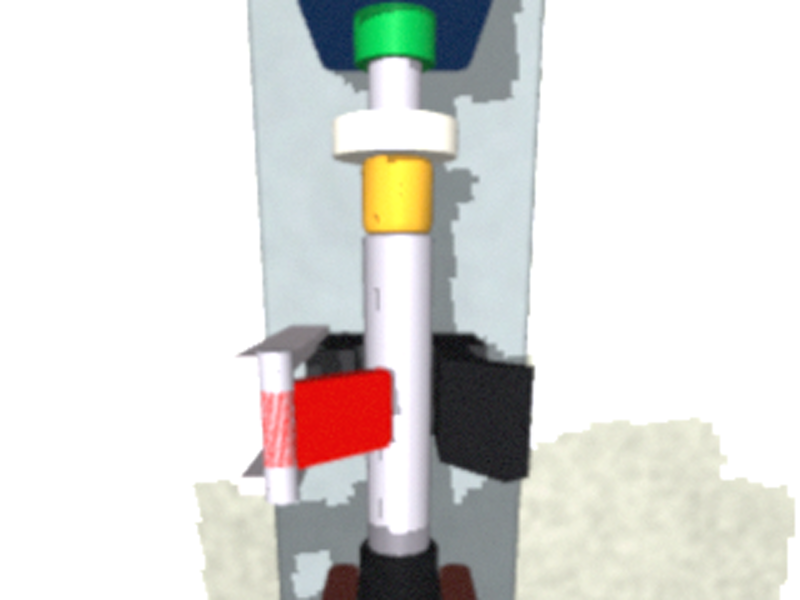

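Axial ~9.6 N on the wrist, part of which is clip friction. The ring is just entering the housing. I'll measure the pad's place relative to the housing and jaw.

Run:
```python
from h import *
np.set_printoptions(precision=2,suppress=True)
d=load('w16');s=read_state();p=s['position'];m=R.from_rotvec(s['tcp_rot']).as_matrix()
def tool(u,v,z): return (m.T@(plane(d,160+u/2.5,v/2.5,z)-p))*1e3
print(p,m)
h=tool(398,69,.07);print('housing front',h)
j=[tool(277,v,.083) for v in(352,502)];print('hinge ends',j)
nose=tool(398,156,.057);print('nose top',nose,'pad front bottom rim',tool(345,158,.046), 'pad front top',tool(398,150,.062))
print('ring: front/top end', tool(395,52,.057),tool(395,8,.057))
print('pad x via housing',95-(nose[2]-h[2]),'via jaw',25+((j[0]+j[1])[2]/2-nose[2]))
```

```text
[0.54 0.22 0.02] [[-0.    0.99 -0.12]
 [-0.   -0.12 -0.99]
 [-1.   -0.    0.  ]]
housing front [ -49.12    0.06 -111.22]
hinge ends [array([-61.92, -19.74, -67.14]), array([-61.81, -21.06, -41.3 ])]
nose top [ -36.07    0.07 -100.15] pad front bottom rim [ -25.07  -10.49 -101.37] pad front top [ -41.07    0.06 -100.41]
ring: front/top end [ -36.14   -0.46 -117.06] [ -36.17   -0.45 -123.82]
pad x via housing 83.92794496428836 via jaw 70.92879964348276
```

Reading that edge as the housing's bottom edge, the housing, jaw and travel estimates agree on pad x ≈ 71 mm, which is about 8 N of spring force. Advancing ~3 mm more (command 3.6 mm, allowing for compliance).

```bash
python3 -m handwheel '[{"delta_pos":[0,0,-0.06],"dr":[0,0,0]},{"delta_pos":[0,0,-0.06],"dr":[0,0,0]},{"delta_pos":[0,0,-0.06],"dr":[0,0,0]},{"delta_pos":[0,0,-0.06],"dr":[0,0,0]},{"delta_pos":[0,0,-0.06],"dr":[0,0,0]},{"delta_pos":[0,0,-0.06],"dr":[0,0,0]},{"delta_pos":[0,0,0],"dr":[0,0,0]},{"delta_pos":[0,0,0],"dr":[0,0,0]},{"delta_pos":[0,0,0],"dr":[0,0,0]},{"delta_pos":[0,0,0],"dr":[0,0,0]}]' 0 60
python3 st.py w17
python3 - <<'E'
from h import *
np.set_printoptions(precision=2,suppress=True)
d=save('side','s17');show(cv2.convertScaleAbs(np.array(d['pixels'])[:,:,::-1],alpha=1.8,beta=10),'s17z',(210,110,300,210),6)
d=save('top','t17');show(cv2.convertScaleAbs(np.array(d['pixels'])[:,:,::-1],alpha=1.8,beta=10),'t17z',(130,180,290,260),5)
E
```

```text
t: 22.15
position: [0.5391, 0.218, 0.0214]
tcp_rot: [1.294, 1.146, -1.302]
force: [-2.6, -11.9, 5.4]
gripper_width: 0.193
t 22.35 F tool [-4.3676 -0.6949 11.7325] std [0.2621 0.3167 0.4166] pos [0.5391 0.218  0.0214] w 0.19142403410915348
```

View pics/w17.png

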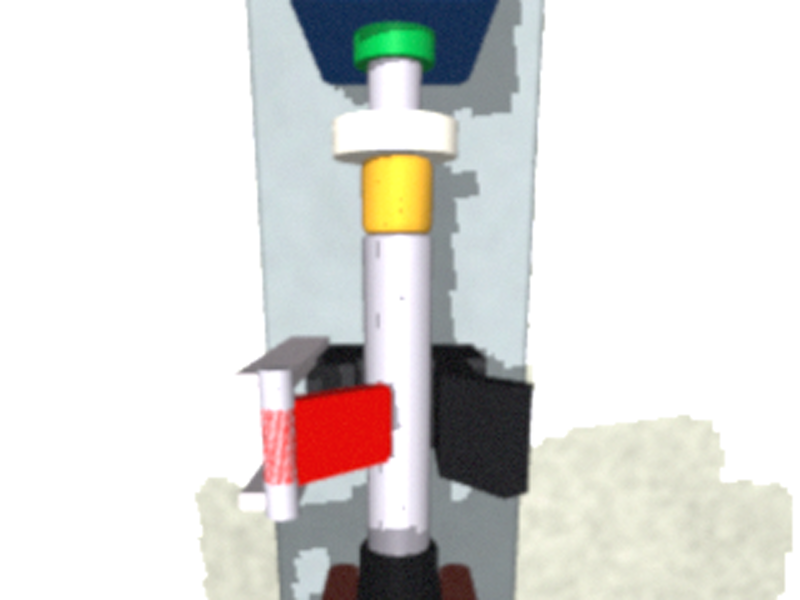

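View pics/s17z.png

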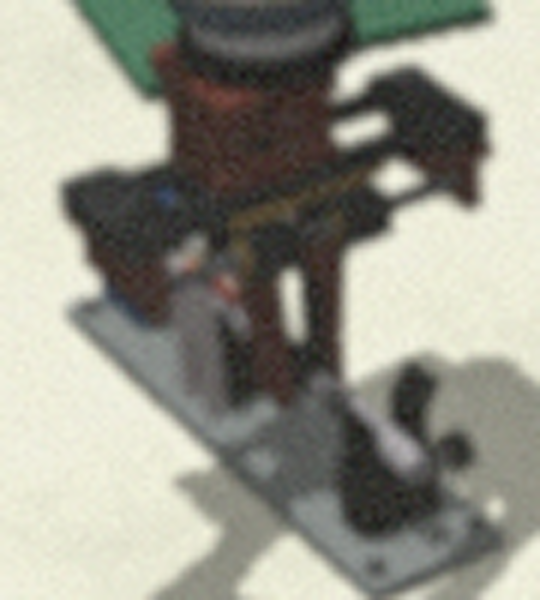

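View pics/t17z.png

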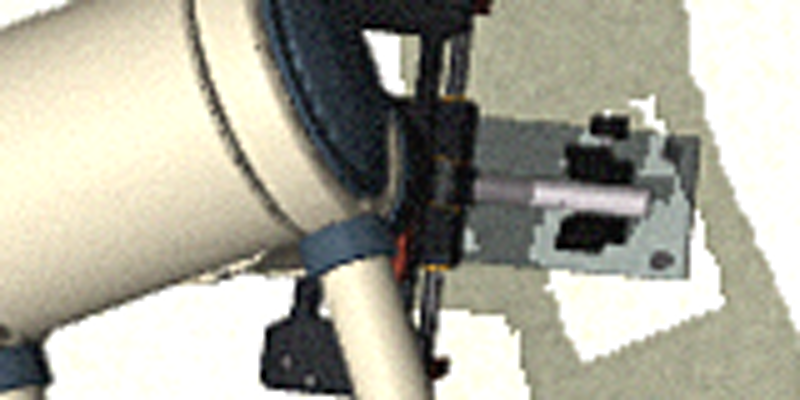

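In the wrist view the ring shows rows 25–70 against 5–70 before, so it is about half swallowed. Nose is on the pad and the jaw is closed. One more call to check that nothing creeps, plus a ring measurement.

```bash
python3 -m handwheel '[{"delta_pos":[0,0,0],"dr":[0,0,0]},{"delta_pos":[0,0,0],"dr":[0,0,0]},{"delta_pos":[0,0,0],"dr":[0,0,0]},{"delta_pos":[0,0,0],"dr":[0,0,0]},{"delta_pos":[0,0,0],"dr":[0,0,0]},{"delta_pos":[0,0,0],"dr":[0,0,0]},{"delta_pos":[0,0,0],"dr":[0,0,0]},{"delta_pos":[0,0,0],"dr":[0,0,0]},{"delta_pos":[0,0,0],"dr":[0,0,0]},{"delta_pos":[0,0,0],"dr":[0,0,0]}]' 0 60
python3 st.py w18
python3 - <<'E'
from h import *
np.set_printoptions(precision=2,suppress=True)
d=load('w18');s=read_state();p=s['position'];m=R.from_rotvec(s['tcp_rot']).as_matrix()
def tool(u,v,z): return (m.T@(plane(d,160+u/2.5,v/2.5,z)-p))*1e3
print('ring near/far at top',tool(395,54,.057),tool(395,24,.057))
b=tool(398,84,.01);n=tool(398,156,.057);print('housing bottom',b,'nose',n,'pad x',95-(n[2]-b[2]))
j=[tool(277,v,.083) for v in(370,521)];print('via jaw',25+((j[0]+j[1])[2]/2-n[2]),'jaw tip y',tool(392,423,.062))
E
```

```text
t: 23.28
position: [0.5391, 0.2179, 0.0214]
tcp_rot: [1.294, 1.146, -1.302]
force: [-2.5, -10.9, 4.9]
gripper_width: 0.193
t 23.4833 F tool [-4.6103 -0.6582 12.3575] std [0.5114 0.5106 0.5912] pos [0.5391 0.218  0.0214] w 0.19041200761022584
ring near/far at top [ -36.28   -0.5  -116.73] [ -36.31   -0.49 -121.37]
housing bottom [  10.68    0.07 -122.61] nose [ -36.19    0.03 -100.16] pad x 72.54576795579096
via jaw 74.11990257520017 jaw tip y [-40.92  -1.17 -50.98]
```

```bash
python3 -c "
from bench import *
print(close_job());s=read_state();print(s['t'],s['force'],s['position'])"
```

```text
the job is handed in; nothing more can be done
None
the job is handed in; nothing more can be done
```

I gripped the rod by its sleeve, pushed it down past the red jaw into both clips, slid it against the pad, and handed in still gripping (60 N set) and pressing. The clock read about 23.5 s.

**Retry:** My first grasp closed on nothing. The images showed the fingertips about 25 mm higher than the stated tool geometry, so I regrasped that much lower. The rod stayed in its rest throughout the miss.

**Last checks:**
- **Seating:** Probing down 0.5 mm raised the contact force by about 6 N with no drop in height, so the rod was on the clip floors before I slid it. In the last view the jaw lies closed over it.
- **Pad position:** About 4.6 mm of the 9 mm green ring was still showing, so it is half in the housing. That and the jaw and travel estimates put the pad at x ≈ 74–75 mm, or roughly 9.5–10 N of spring force. The estimate from the housing edge disagreed, at 72.5 mm (about 9 N).
- **Wrist force:** The wrist read about 12 N axially. I put the difference down to friction in the clips, so the pad force could be somewhat above 10 N, but should still be under 13 N.
- **Steadiness:** Over the last second of holding, the tool position did not change.
- **Not checked again:** I did not re-measure the objective, jar and screwdriver at the end. The arm passed well above them.

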